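# Weigh the blanks in hand and load the indexing table

## Task

The steel blanks standing on the bench look alike, but some are cored out and weigh less than half of a solid one: lift each and feel its weight. Load every solid blank fully down into an empty nest of the indexing table, one at a time through the loading window, turning the table by its six-sided knob to bring up the next empty nest, and stand every cored blank upright inside the red reject tray. When all are sorted leave the table resting in a detent with an empty nest at the loading window and let go of everything; leave the measuring tools and other things on the bench where they are.

Things in the scene. Friction and masses are not known exactly. Their poses are not given: they have to be found in the camera images.
- blank_a: Grey turned steel cylinder, 56 mm diameter, 45 mm tall, upright; up to five look exactly alike (dark groove near the top, dark dot on top). Origin: centre of its underside, z up its axis. Solid (about 0.84 kg) or cored inside (about 0.38 kg): only weight tells which, its name letter does not. Four or five are present (any other reads None), of both kinds.
- blank_b: Grey turned steel cylinder, 56 mm diameter, 45 mm tall, upright; up to five look exactly alike (dark groove near the top, dark dot on top). Origin: centre of its underside, z up its axis. Solid (about 0.84 kg) or cored inside (about 0.38 kg): only weight tells which, its name letter does not. Four or five are present (any other reads None), of both kinds.
- blank_c: Grey turned steel cylinder, 56 mm diameter, 45 mm tall, upright; up to five look exactly alike (dark groove near the top, dark dot on top). Origin: centre of its underside, z up its axis. Solid (about 0.84 kg) or cored inside (about 0.38 kg): only weight tells which, its name letter does not. Four or five are present (any other reads None), of both kinds.
- blank_d: Grey turned steel cylinder, 56 mm diameter, 45 mm tall, upright; up to five look exactly alike (dark groove near the top, dark dot on top). Origin: centre of its underside, z up its axis. Solid (about 0.84 kg) or cored inside (about 0.38 kg): only weight tells which, its name letter does not. Four or five are present (any other reads None), of both kinds.
- blank_e: Grey turned steel cylinder, 56 mm diameter, 45 mm tall, upright; up to five look exactly alike (dark groove near the top, dark dot on top). Origin: centre of its underside, z up its axis. Solid (about 0.84 kg) or cored inside (about 0.38 kg): only weight tells which, its name letter does not. Four or five are present (any other reads None), of both kinds.
- indexer: Grey round housing of a six-station indexing table, fixed, 300 mm diameter. Origin: centre of underside on the bench; its -x points to the loading window. Above it a clear guard plate (x -100 to 135, y -150 to 150 mm, 114 to 124 mm above the bench, on four posts) with a slot (y -62 to 62 mm) open from the front (-x) edge to 40 mm behind the axis: only the front nest can be loaded from above.
- dial (a joint): Angle of the aluminium dial (288 mm diameter, upper face 60 mm above the bench) about the vertical, anticlockwise from above positive, 0 at start. Six detents a turn, every 1.047 rad (60 degrees): let go, it is drawn into the nearest one; passing to the next takes about 0.3 N m; turns either way, up to two turns.
- hex_grip (a point): Centre of the black six-sided hand knob that turns the dial, on the dial's axis, 143 mm above the bench; knob 40 mm across flats, 34 mm tall (126 to 160 mm above the bench), on a 28 mm stem. Frame turns with the dial: flats face its x axis and every 60 degrees from it.
- window (a point): Point of the loading window, fixed to the housing: centre of the front nest's floor when the dial is in a detent, 100 mm in front of the dial's axis, 60 mm above the bench. Axes as indexer.
- nest_0 (a point): Centre of the floor of one of six equal round nests on the dial, 100 mm from its axis, z up; turns with the dial. A nest is a brass collar standing 10 mm proud of the dial's face, 61 mm inside and 74 mm outside diameter, with the dial's face as floor: a blank stands in it with 35 mm showing.
- nest_1 (a point): Centre of the floor of one of six equal round nests on the dial, 100 mm from its axis, z up; turns with the dial. A nest is a brass collar standing 10 mm proud of the dial's face, 61 mm inside and 74 mm outside diameter, with the dial's face as floor: a blank stands in it with 35 mm showing.
- nest_2 (a point): Centre of the floor of one of six equal round nests on the dial, 100 mm from its axis, z up; turns with the dial. A nest is a brass collar standing 10 mm proud of the dial's face, 61 mm inside and 74 mm outside diameter, with the dial's face as floor: a blank stands in it with 35 mm showing.
- nest_3 (a point): Centre of the floor of one of six equal round nests on the dial, 100 mm from its axis, z up; turns with the dial. A nest is a brass collar standing 10 mm proud of the dial's face, 61 mm inside and 74 mm outside diameter, with the dial's face as floor: a blank stands in it with 35 mm showing.
- nest_4 (a point): Centre of the floor of one of six equal round nests on the dial, 100 mm from its axis, z up; turns with the dial. A nest is a brass collar standing 10 mm proud of the dial's face, 61 mm inside and 74 mm outside diameter, with the dial's face as floor: a blank stands in it with 35 mm showing.
- nest_5 (a point): Centre of the floor of one of six equal round nests on the dial, 100 mm from its axis, z up; turns with the dial. A nest is a brass collar standing 10 mm proud of the dial's face, 61 mm inside and 74 mm outside diameter, with the dial's face as floor: a blank stands in it with 35 mm showing.
- reject_tray: Red plastic reject tray, fixed, 270 mm (x) by 140 mm (y) outside, rim 18 mm high, walls and floor 5 mm thick. Origin: centre of its underside.
- micrometer: Bystander: micrometer clamped in a grey stand, base 120 x 60 mm, 110 mm tall; origin centre of underside.
- caliper: Bystander: steel digital caliper lying flat, 150 mm long (x); origin under its middle.
- v_block: Bystander: dark steel V-block 70 x 60 mm, about 50 mm tall; origin centre of underside.
- oil_bottle: Bystander: yellow oil bottle, 52 mm diameter, 130 mm tall, red cap; origin centre of underside.
- gauge_box: Bystander: closed wooden gauge box 90 x 140 x 40 mm; origin centre of underside.

How it is judged (in metres and radians):
At the end, for the whole second after the job is handed in: Each solid blank (rests with over 5.8 N) upright in a nest (6 mm of centre, 4 mm of its floor), none at the window; each cored blank (under 5.8 N) upright on the reject tray floor; some nest within 6 mm of the window point, dial at rest; all released ((((horizontal distance between blank_a and nest_0 below 0.006 m or horizontal distance between blank_a and nest_1 below 0.006 m or horizontal distance between blank_a and nest_2 below 0.006 m or horizontal distance between blank_a and nest_3 below 0.006 m or horizontal distance between blank_a and nest_4 below 0.006 m or horizontal distance between blank_a and nest_5 below 0.006 m) and height (world z) of blank_a between 0.056 and 0.064 m and horizontal distance between blank_a and window above 0.07 m and contact force between blank_a and indexer above 5.8 N) or (x of blank_a in the frame of reject_tray between -0.115 and 0.115 m and y of blank_a in the frame of reject_tray between -0.055 and 0.055 m and height (world z) of blank_a below 0.012 m and contact force between blank_a and reject_tray between 1 and 5.8 N)) and angle between each of blank_a, blank_b, blank_c, blank_d, blank_e's own z axis and vertical below 0.1 rad and linear speed of each of blank_a, blank_b, blank_c, blank_d, blank_e below 0.02 m/s and (((horizontal distance between blank_b and nest_0 below 0.006 m or horizontal distance between blank_b and nest_1 below 0.006 m or horizontal distance between blank_b and nest_2 below 0.006 m or horizontal distance between blank_b and nest_3 below 0.006 m or horizontal distance between blank_b and nest_4 below 0.006 m or horizontal distance between blank_b and nest_5 below 0.006 m) and height (world z) of blank_b between 0.056 and 0.064 m and horizontal distance between blank_b and window above 0.07 m and contact force between blank_b and indexer above 5.8 N) or (x of blank_b in the frame of reject_tray between -0.115 and 0.115 m and y of blank_b in the frame of reject_tray between -0.055 and 0.055 m and height (world z) of blank_b below 0.012 m and contact force between blank_b and reject_tray between 1 and 5.8 N)) and (((horizontal distance between blank_c and nest_0 below 0.006 m or horizontal distance between blank_c and nest_1 below 0.006 m or horizontal distance between blank_c and nest_2 below 0.006 m or horizontal distance between blank_c and nest_3 below 0.006 m or horizontal distance between blank_c and nest_4 below 0.006 m or horizontal distance between blank_c and nest_5 below 0.006 m) and height (world z) of blank_c between 0.056 and 0.064 m and horizontal distance between blank_c and window above 0.07 m and contact force between blank_c and indexer above 5.8 N) or (x of blank_c in the frame of reject_tray between -0.115 and 0.115 m and y of blank_c in the frame of reject_tray between -0.055 and 0.055 m and height (world z) of blank_c below 0.012 m and contact force between blank_c and reject_tray between 1 and 5.8 N)) and (((horizontal distance between blank_d and nest_0 below 0.006 m or horizontal distance between blank_d and nest_1 below 0.006 m or horizontal distance between blank_d and nest_2 below 0.006 m or horizontal distance between blank_d and nest_3 below 0.006 m or horizontal distance between blank_d and nest_4 below 0.006 m or horizontal distance between blank_d and nest_5 below 0.006 m) and height (world z) of blank_d between 0.056 and 0.064 m and horizontal distance between blank_d and window above 0.07 m and contact force between blank_d and indexer above 5.8 N) or (x of blank_d in the frame of reject_tray between -0.115 and 0.115 m and y of blank_d in the frame of reject_tray between -0.055 and 0.055 m and height (world z) of blank_d below 0.012 m and contact force between blank_d and reject_tray between 1 and 5.8 N)) and (((horizontal distance between blank_e and nest_0 below 0.006 m or horizontal distance between blank_e and nest_1 below 0.006 m or horizontal distance between blank_e and nest_2 below 0.006 m or horizontal distance between blank_e and nest_3 below 0.006 m or horizontal distance between blank_e and nest_4 below 0.006 m or horizontal distance between blank_e and nest_5 below 0.006 m) and height (world z) of blank_e between 0.056 and 0.064 m and horizontal distance between blank_e and window above 0.07 m and contact force between blank_e and indexer above 5.8 N) or (x of blank_e in the frame of reject_tray between -0.115 and 0.115 m and y of blank_e in the frame of reject_tray between -0.055 and 0.055 m and height (world z) of blank_e below 0.012 m and contact force between blank_e and reject_tray between 1 and 5.8 N)) and horizontal distance between any of nest_0, nest_1, nest_2, nest_3, nest_4, nest_5 and window below 0.006 m and velocity of joint dial between -0.05 and 0.05 rad/s); the robot touches nothing.
It fails at once if a bystander is moved more than 60 mm or tipped over (distance of any of micrometer, caliper, v_block, oil_bottle, gauge_box from where it was at the start of the episode above 0.06 m or angle between any of micrometer, v_block, oil_bottle's own z axis and vertical above 0.7 rad).
Of blank_a, blank_b, blank_c, blank_d, blank_e only 4 to 5 are there at a start; the rules pass over those that are not, and their reading is None.
At some moment in a run one of blank_a, blank_b, blank_c, blank_d, blank_e may be knocked a few centimetres aside while the robot is not near it.
It also fails if it takes over 210 s, if anything falls off the work surface, if the arm or the gripper's body presses on something with over 40 N, if the wrist force passes 120 N, or if a joint passes its speed limit or range.

## Robot

A 6-joint arm with a two-finger parallel gripper is mounted at the origin on the work surface. World frame = base frame: x ahead of the robot, y to its left, z up, the work surface at z = 0. Lengths are in mm, angles in rad, forces in N, time in s.
With the tool pointing down it reaches from about 400 to 925 mm from the base axis. Payload 12.5 kg.
Tool frame: the origin (TCP) lies at the very end of the fingers, on their centre line; the grasp point (between the pads) lies behind it (env.grip_depth is the z of the grasp point in the tool frame, in mm); z points along the fingers, y is the line along which they close (so a half turn about z gives the same grasp; the last joint's range is limited). The gripper opens to 95 mm and grips with 3 to 60 N. Pads are 20 mm wide; open, the fingers measure 119 mm over their backs; the gripper's body (75 mm by 180 mm) begins 59 mm behind the grasp point.
Start: joints at [-0.106, 0.491, 1.559, -0, 1.092, -0.106], TCP at [625.017, 0.021, 214.661] pointing down, gripper open.
Joint ranges: [-3.1, 3.1], [-0.84, 2.19], [0.05, 2.79], [-1.13, 4.28], [0.06, 2.93], [-2.69, 2.69]. Speed limits (rad/s): [2.22, 2.22, 2.79, 3.14, 3.14, 3.14].

## Interface

Orientations are given as [roll, pitch, yaw] about the fixed x, y, z axes, in that order (R = Rz(yaw) Ry(pitch) Rx(roll)).
In Python, from cell import env, optics gives the robot as it stands.
- The arm moves only by the tool step_arm, never from a script. Its argument "moves" is a list of rows, each an object of numbers: "tx", "ty", "tz": the shift along the tool's x, y, z in mm; "roll": the turn about the tool's z in rad. In form: [{"tx": .., "ty": .., "tz": .., "roll": ..}, ...]. A call has 1 to 12 rows; each row is the pose to reach, as a shift and turn from the pose commanded when the call began, along the tool's axes at that moment; what a row does not reach only later rows make up. A row lasts 1/12 s, in which the tool goes at most 41.7 mm and 7.16 degrees, less where a joint would pass 70% of its speed; a pose out of reach is approached as far as the arm can. A call with a gripper value outside its range is refused whole. "grip" is the finger opening in mm, from 0 to 95.1, set as the call begins (left out, the last holds). The fingers move at their own pace and stop on an object; the grip force is fixed at half the most. Time passes only in rows, so rows that repeat a pose let the fingers close. It gives the time, the measured TCP pose, the force, the opening and the grip force at its end, in the units of the state.
- env.state(): the state, without advancing time (a new reading comes with each control period).
- optics.read_camera(name): name is "scene" or "side" or "wrist"; returns a dict with "pixels" (400x640x3 uint8, blue, green, red), "mtx" (3x3 intrinsics, pixels), "view" (4x4, takes a point from world to camera coordinates). Camera axes: x right, y down, z forward; pixel columns grow to the right and rows downward; lengths in mm; the calibration is good to about 2 mm. A picture is of the moment at which its call begins. There is no depth.
- env.job_done(): hands the job in; it is judged then, once.
The state is a dict: "t": time; "joints": joint angles; "qvel": joint speeds; "tau": joint torques, N m; "eef_pos": TCP position; "tcp_rot": TCP orientation; "ft_force": force on the tool from outside, world axes, zero at the start; "moment": the same for the moment, N m; "opening": opening from 0.0 (shut) to 1.0 (fully open); "grip_force": force on a finger pad.
Only numpy, scipy, OpenCV 4.12 (cv2) and the standard library are available. Lean on these libraries where they do the work, as an engineer would, in place of code of your own. Each camera call takes 0.05 s, during which the arm holds its last target. There are 200 camera calls.

## Working session

There is one attempt and no reset: what is moved stays moved. The work goes in short steps, Python scripts to look and compute and a tool call to move; the robot and the scene stay as the last step left them, time stands still between calls to the robot, and variables do not carry over. Pictures are saved under pics/ and viewed, at most 14 in all, crops included, and the job is handed in when it is done.

Besides the shell and the picture viewer there is one more tool, called after ">>>" by a JSON object that holds its "op" and its "data". step_arm: Moves the arm, as the interface text tells. Its arguments: {"type":"object","properties":{"moves":{"type":"array"},"grip":{"type":"number"}},"required":["moves"]}

```bash
ls; mkdir -p pics; python3 - <<'E'
from cell import env, optics
import cv2,numpy as np
s=env.state();print({k:np.round(v,3).tolist() for k,v in s.items()},env.grip_depth)
for n in ("scene","side","wrist"):
    r=optics.read_camera(n);cv2.imwrite(f"pics/{n}0.png",r["pixels"]);print(n,r["mtx"].round(1).tolist(),r["view"].round(3).tolist())
E
```

```text
pics
{'t': 0.0, 'joints': [-0.106, 0.492, 1.559, -0.0, 1.092, -0.106], 'qvel': [-0.001, 0.001, -0.001, 0.0, 0.0, -0.001], 'tau': [-0.001, -61.264, -25.818, 0.069, 0.048, -0.0], 'eef_pos': [624.744, 0.035, 214.078], 'tcp_rot': [-3.14, -0.0, 1.571], 'ft_force': [-0.215, -0.324, -1.097], 'moment': [0.018, -0.014, -0.001], 'grip_force': 0.0, 'opening': 0.998} -18.8
scene [[395.4, 0.0, 320.5], [0.0, 395.4, 197.8], [0.0, 0.0, 1.0]] [[-0.728, 0.686, -0.011, 441.943], [0.483, 0.501, -0.718, -163.955], [-0.487, -0.528, -0.696, 1281.017], [0.0, 0.0, 0.0, 1.0]]
side [[458.8, 0.0, 323.7], [0.0, 458.8, 198.0], [0.0, 0.0, 1.0]] [[0.969, -0.247, 0.024, -584.89], [-0.109, -0.51, -0.853, 145.006], [0.223, 0.824, -0.521, 1064.622], [0.0, 0.0, 0.0, 1.0]]
wrist [[326.5, 0.0, 312.4], [0.0, 326.5, 194.0], [0.0, 0.0, 1.0]] [[1.0, -0.0, -0.002, -623.65], [0.0, -0.962, 0.273, -31.357], [-0.002, -0.273, -0.962, 392.307], [0.0, 0.0, 0.0, 1.0]]
```

View images.

View pics/scene0.png

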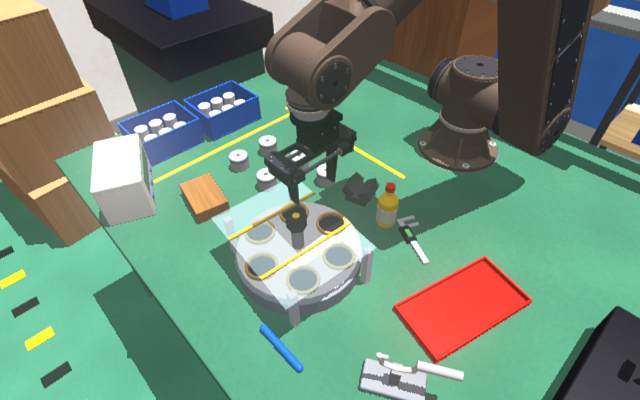

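View pics/side0.png

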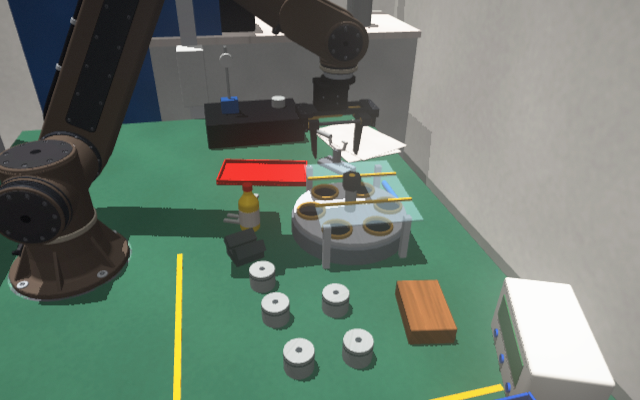

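```bash
cat > h.py <<'E'
from cell import env, optics
import cv2,numpy as np
def cam(n,save=None):
    r=optics.read_camera(n)
    if save: cv2.imwrite(f"pics/{save}.png",r["pixels"])
    return r
def back(r,uv,z):
    M,V=np.array(r["mtx"]),np.array(r["view"]);R,t=V[:3,:3],V[:3,3]
    c=-R.T@t; d=R.T@np.linalg.inv(M)@np.array([*uv,1.]); return (c+d*(z-c[2])/d[2])[:2]
def proj(r,p):
    q=np.array(r["mtx"])@(np.array(r["view"])@np.array([*p,1.]))[:3]; return q[:2]/q[2]
E
python3 - <<'E'
from h import *
r=cam("side");
for p in [(262,268.5),(275,302),(336,293),(298.5,350.5),(358,342)]: print("blank",back(r,p,45).round())
s=cam("scene")
for p in [(239,157),(267,142),(266,178),(325,172)]: print("blank scene",back(s,p,45).round())
for p in [(351,174)]: print("knob side",back(r,p,160).round())
print("knob scene",back(s,(294,211),160).round())
for p in [(308,178),(397,174),(318,205),(412,199)]: print("slot side",back(r,p,124).round())
for p in [(229,238),(290,205),(262,276),(350,222)]: print("slot scene",back(s,p,124).round())
for p in [(259,232),(331,223),(262,265),(303,280),(339,256)]: print("nest scene",back(s,p,65).round())
for p in [(395,307),(485,260),(531,299),(438,356)]: print("tray",back(s,p,18).round())
for n,i in(("bottle",(387,222)),("vb",(358,195)),("mic",(395,385)),("cal",(426,261))): print(n,back(s,i,0).round())
for n,i in(("box",(205,190)),): print(n,back(s,i,40).round())
E
```

```text
blank [ 420. -178.]
blank [ 431. -284.]
blank [ 555. -286.]
blank [ 453. -411.]
blank [ 560. -416.]
blank scene [ 567. -398.]
blank scene [ 460. -399.]
blank scene [ 567. -266.]
blank scene [ 429. -169.]
knob side [666. -10.]
knob scene [662. -24.]
slot side [573.  55.]
slot side [806.  29.]
slot side [568. -76.]
slot side [794. -97.]
slot scene [794. -87.]
slot scene [635. -73.]
slot scene [802.  40.]
slot scene [572.  61.]
nest scene [ 711. -102.]
nest scene [567.  -4.]
nest scene [765. -20.]
nest scene [725.  72.]
nest scene [624.  80.]
tray [608. 235.]
tray [357. 302.]
tray [380. 426.]
tray [631. 360.]
bottle [416.  55.]
vb [395. -69.]
mic [728. 334.]
cal [447. 202.]
box [ 716. -348.]
```

View pics/wrist0.png

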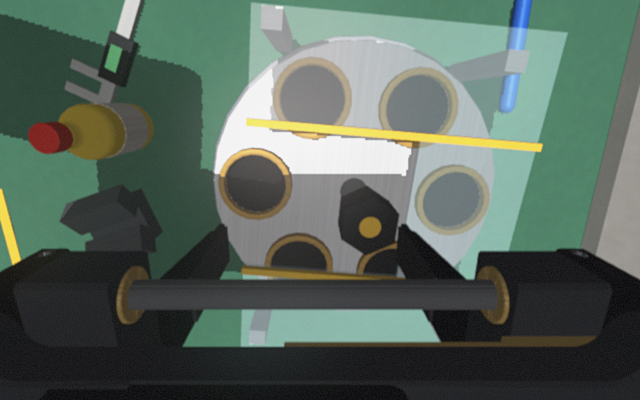

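>>> {"op": "step_arm", "data": {"moves": [{"tx": -370, "ty": -125}, {"tx": -370, "ty": -125}, {"tx": -370, "ty": -125}, {"tx": -370, "ty": -125}, {"tx": -370, "ty": -125}, {"tx": -370, "ty": -125}, {"tx": -370, "ty": -125}, {"tx": -370, "ty": -125}, {"tx": -370, "ty": -125}, {"tx": -370, "ty": -125}, {"tx": -370, "ty": -125}, {"tx": -370, "ty": -125}], "grip": 85}}

```text
validation failed for argument at $.mo...
```

```bash
python3 - <<'E'
from h import *
s=env.state();print(s["t"],np.round(s["eef_pos"],1),np.round(s["tcp_rot"],3),np.round(s["joints"],2),s["ft_force"])
r=cam("wrist","w1")
for p in [(425,-173),(431,-284),(558,-282),(456,-405),(563,-405)]: print(proj(r,(*p,45)).round())
r=cam("scene","s1");r=cam("side","d1")
E
```

```text
0.25 [624.9   0.  214.4] [-3.141 -0.     1.571] [-0.11  0.49  1.56 -0.    1.09 -0.11] [ 0.80623395 -0.24361644 -0.5539055 ]
[148. 316.]
[164. 389.]
[262. 388.]
[193. 458.]
[269. 458.]
```

View pics/w1.png

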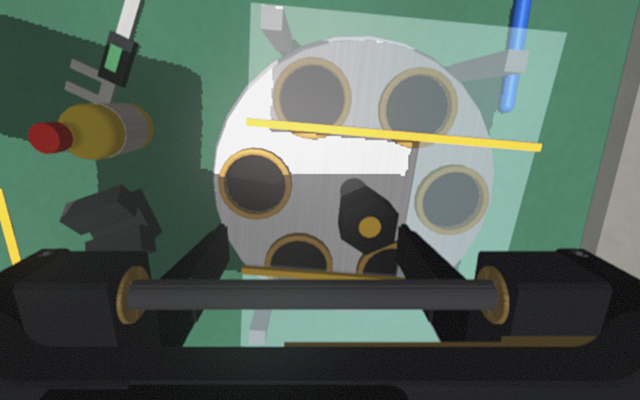

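View pics/s1.png

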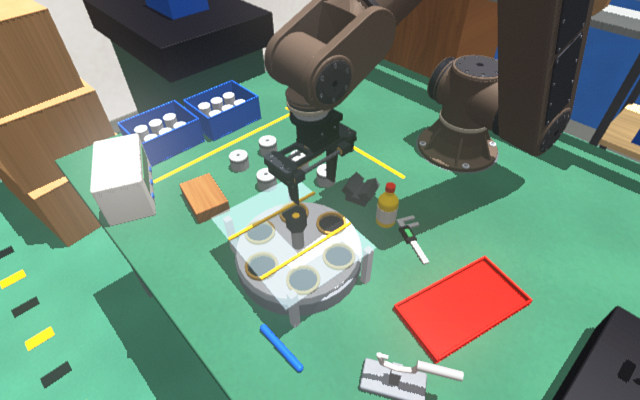

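The arm did not move (the row format was refused). The picture still shows the window nest at about (256,184) px and the knob top at (370,228). I'll retry with all four keys in every row.

>>> {"op": "step_arm", "data": {"moves": [{"tx": -370, "ty": -125, "tz": 0, "roll": 0}, {"tx": -370, "ty": -125, "tz": 0, "roll": 0}, {"tx": -370, "ty": -125, "tz": 0, "roll": 0}, {"tx": -370, "ty": -125, "tz": 0, "roll": 0}, {"tx": -370, "ty": -125, "tz": 0, "roll": 0}, {"tx": -370, "ty": -125, "tz": 0, "roll": 0}, {"tx": -370, "ty": -125, "tz": 0, "roll": 0}, {"tx": -370, "ty": -125, "tz": 0, "roll": 0}, {"tx": -370, "ty": -125, "tz": 0, "roll": 0}, {"tx": -370, "ty": -125, "tz": 0, "roll": 0}, {"tx": -370, "ty": -125, "tz": 0, "roll": 0}, {"tx": -370, "ty": -125, "tz": 0, "roll": 0}], "grip": 85}}

```text
t: 1.4
eef_pos: [499.7, -370.1, 214.4]
tcp_rot: [-3.141, -0.001, 1.569]
ft_force: [-0.4, -0.2, 0.1]
opening: 0.895
grip_force: 0.0
```

```bash
python3 - <<'E'
from h import *
r=cam("wrist","w2")
for p in [(425,-173),(431,-284),(558,-282),(456,-405),(563,-405)]: print(proj(r,(*p,45)).round())
E
```

```text
[230. -37.]
[244.  92.]
[372.  89.]
[273. 207.]
[371. 207.]
```

View pics/w2.png

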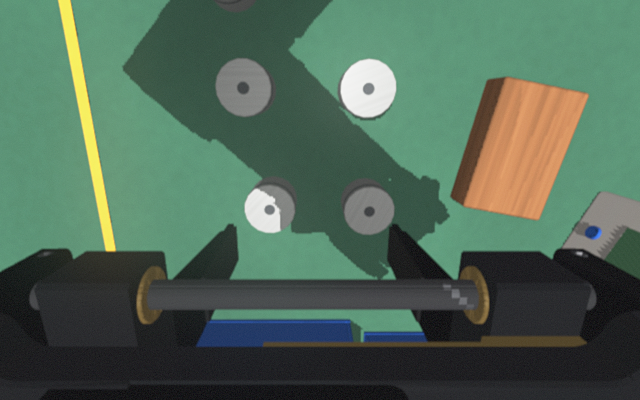

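```bash
cat >> h.py <<'E'
def dot(r,uv,w=16,z=45):
    g=cv2.cvtColor(r["pixels"],cv2.COLOR_BGR2GRAY).astype(float)
    u,v=map(int,np.round(uv)); p=g[v-w:v+w+1,u-w:u+w+1]
    p=p/cv2.medianBlur(p.astype(np.uint8),21).clip(1).astype(float)
    n,l,st,c=cv2.connectedComponentsWithStats((p<0.7).astype(np.uint8))
    k=[i for i in range(1,n) if 30<st[i,4]<400 and abs(st[i,2]-st[i,3])<6]
    return [(np.round(c[i]+[u-w,v-w],1).tolist(),int(st[i,4]),back(r,c[i]+[u-w,v-w],z).round(1).tolist()) for i in k]
def st():
    s=env.state();print(round(s["t"],2),np.round(s["eef_pos"],1),np.round(s["tcp_rot"],3),np.round(s["joints"],2),np.round(s["ft_force"],1),round(s["opening"]*95.1,1));return s
E
python3 - <<'E'
from h import *
r=cam("wrist")
for p in [(243,88),(368.5,89),(269.5,209.5),(369.5,211.5)]: print(p,back(r,p,45).round(1),dot(r,p))
r=cam("scene","s2"); r=cam("side","d2"); 
for p in [(262,268.5),(275,302),(336,293),(298.5,350.5),(358,342)]: print("blank",back(r,p,45).round(),dot(r,p,10))
E
```

```text
(243, 88) [ 430.5 -279.6] [([242.5, 88.5], 104, [430.0, -280.1])]
(368.5, 89) [ 555.  -280.6] [([367.8, 89.4], 96, [554.3, -281.0])]
(269.5, 209.5) [ 452.2 -406.5] [([268.7, 210.1], 70, [451.3, -407.2])]
(369.5, 211.5) [ 562.  -408.8] [([368.4, 212.0], 75, [560.9, -409.4])]
blank [ 420. -178.] []
blank [ 431. -284.] []
blank [ 555. -286.] []
blank [ 453. -411.] []
blank [ 560. -416.] []
```

>>> {"op": "step_arm", "data": {"moves": [{"tx": -39, "ty": 61, "tz": 0, "roll": 0}, {"tx": -39, "ty": 61, "tz": 0, "roll": 0}, {"tx": -39, "ty": 61, "tz": 60, "roll": 0}, {"tx": -39, "ty": 61, "tz": 100, "roll": 0}, {"tx": -39, "ty": 61, "tz": 120, "roll": 0}, {"tx": -39, "ty": 61, "tz": 120, "roll": 0}, {"tx": -39, "ty": 61, "tz": 120, "roll": 0}]}}

```text
t: 2.18
eef_pos: [561.2, -407.7, 93.9]
tcp_rot: [-3.139, -0.002, 1.572]
ft_force: [-0.3, -0.4, 0.8]
opening: 0.895
grip_force: 0.0
```

```bash
python3 - <<'E'
from h import *
st();r=cam("wrist","w3");p=proj(r,(561,-409,45));print(p,dot(r,p,30))
E
```

```text
2.18 [ 561.2 -407.7   93.9] [-3.139e+00 -2.000e-03  1.572e+00] [-0.72  0.71  1.48  0.    0.95 -0.72] [-0.3 -0.4  0.8] 85.1
[313.26753452 215.3775209 ] [([313.4, 216.8], 188, [561.1, -410.1])]
```

View pics/w3.png

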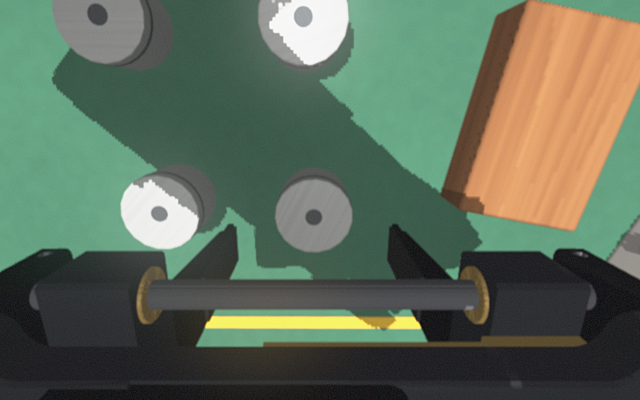

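>>> {"op": "step_arm", "data": {"moves": [{"tx": -1, "ty": 0, "tz": 30, "roll": 0}, {"tx": -1, "ty": 0, "tz": 60, "roll": 0}, {"tx": -1, "ty": 0, "tz": 78, "roll": 0}, {"tx": -1, "ty": 0, "tz": 78, "roll": 0}]}}

```text
t: 2.57
eef_pos: [561.0, -409.5, 16.2]
tcp_rot: [-3.141, -0.001, 1.571]
ft_force: [0.1, 0.5, -0.5]
opening: 0.891
grip_force: 0.0
```

>>> {"op": "step_arm", "data": {"moves": [{"tx": 0, "ty": 0, "tz": 0, "roll": 0}, {"tx": 0, "ty": 0, "tz": 0, "roll": 0}, {"tx": 0, "ty": 0, "tz": 0, "roll": 0}, {"tx": 0, "ty": 0, "tz": 0, "roll": 0}, {"tx": 0, "ty": 0, "tz": 0, "roll": 0}, {"tx": 0, "ty": 0, "tz": 0, "roll": 0}], "grip": 45}}

```text
t: 3.07
eef_pos: [561.5, -410.3, 17.9]
tcp_rot: [3.14, 0.001, 1.571]
ft_force: [-0.2, 1.8, 6.4]
opening: 0.583
grip_force: 30.0
```

>>> {"op": "step_arm", "data": {"moves": [{"tx": 0, "ty": 0, "tz": -20, "roll": 0}, {"tx": 0, "ty": 0, "tz": -60, "roll": 0}, {"tx": 0, "ty": 0, "tz": -100, "roll": 0}, {"tx": 0, "ty": 0, "tz": -130, "roll": 0}, {"tx": 0, "ty": 0, "tz": -140, "roll": 0}, {"tx": 0, "ty": 0, "tz": -140, "roll": 0}, {"tx": 0, "ty": 0, "tz": -140, "roll": 0}, {"tx": 0, "ty": 0, "tz": -140, "roll": 0}]}}

```text
t: 3.73
eef_pos: [560.1, -409.2, 153.5]
tcp_rot: [-3.138, -0.003, 1.571]
ft_force: [-0.5, -0.0, -7.8]
opening: 0.585
grip_force: 30.0
```

```bash
python3 - <<'E'
from h import *
s=st();r=cam("wrist","w4");z=s["eef_pos"][2]+29;p=proj(r,(*s["eef_pos"][:2],z));print(z,p,dot(r,p,40,z));st()
for f in ("w1",):
  pass
E
```

```text
3.73 [ 560.1 -409.2  153.5] [-3.138e+00 -3.000e-03  1.571e+00] [-0.73  0.65  1.43  0.    1.06 -0.73] [-0.5 -0.  -7.8] 55.6
182.53513506093975 [313.58536956 266.78175125] []
3.78 [ 560.1 -409.3  153.6] [-3.138e+00 -3.000e-03  1.571e+00] [-0.73  0.65  1.43  0.    1.06 -0.73] [-0.2  0.5 -8.1] 55.3
```

View pics/w4.png

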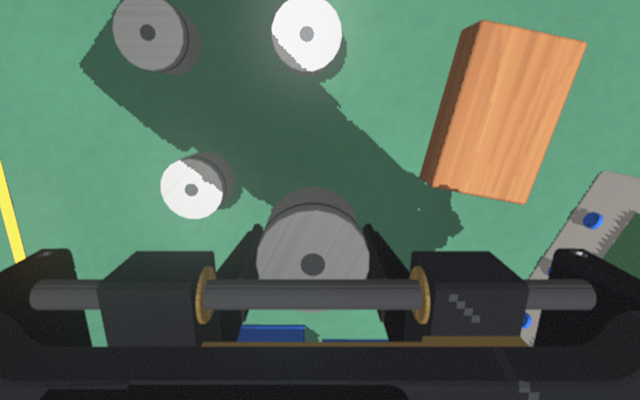

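```bash
cat >> h.py <<'E'
from scipy.optimize import least_squares
def dialfit(P,ks):
    P=np.array(P)
    f=lambda x:(np.c_[x[0]-100*np.cos(x[2]+np.array(ks)*np.pi/3),x[1]-100*np.sin(x[2]+np.array(ks)*np.pi/3)]-P).ravel()
    s=least_squares(f,[668,-20,-0.1]);return s.x,s.fun.reshape(-1,2).round(1)
E
python3 - <<'E'
from h import *
r=cam("wrist"); im=cv2.imread("pics/w1.png")
V=np.array([[1,0,-.002,-623.65],[0,-.962,.273,-31.357],[-.002,-.273,-.962,392.307],[0,0,0,1]])
q={"mtx":r["mtx"],"view":V}
P=[back(q,p,70) for p in [(255.5,183.5),(312,90),(418.5,104),(452.5,199)]];print(np.round(P,1))
print(dialfit(P,[0,-1,-2,-3]));print("knob",back(q,(370,228),160))
sc=cam("side");x,_=dialfit(P,[0,-1,-2,-3])
cv2.imwrite("pics/crop1.png",cv2.resize(im[140:230,205:305],None,fx=5,fy=5,interpolation=cv2.INTER_CUBIC))
E
```

```text
[[567.3  -1.5]
 [623.5  87. ]
 [722.4  74.6]
 [764.7 -17.5]]
(array([ 6.65718197e+02, -7.51670118e+00, -8.64864981e-02]), array([[-1.2,  2.7],
       [-0.1, -3.9],
       [ 0.6, -0.1],
       [ 0.7,  1.3]]))
knob [666.41770413 -12.8367043 ]
```

View pics/crop1.png

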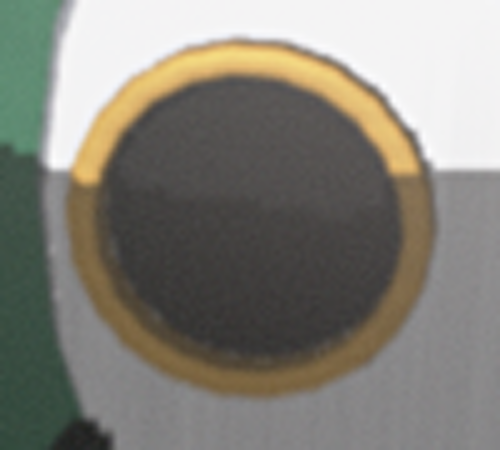

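>>> {"op": "step_arm", "data": {"moves": [{"tx": 0, "ty": 0, "tz": -35, "roll": 0}, {"tx": 408, "ty": 7, "tz": -35, "roll": 1.4}, {"tx": 408, "ty": 7, "tz": -35, "roll": 1.4}, {"tx": 408, "ty": 7, "tz": -35, "roll": 1.4}, {"tx": 408, "ty": 7, "tz": -35, "roll": 1.4}, {"tx": 408, "ty": 7, "tz": -35, "roll": 1.4}, {"tx": 408, "ty": 7, "tz": -35, "roll": 1.4}, {"tx": 408, "ty": 7, "tz": -35, "roll": 1.4}, {"tx": 408, "ty": 7, "tz": -35, "roll": 1.4}, {"tx": 408, "ty": 7, "tz": -35, "roll": 1.4}, {"tx": 408, "ty": 7, "tz": -35, "roll": 1.4}, {"tx": 408, "ty": 7, "tz": -35, "roll": 1.4}]}}

```text
t: 4.88
eef_pos: [567.3, 3.4, 190.9]
tcp_rot: [-3.14, 0.001, 0.232]
ft_force: [-0.2, -0.5, -7.2]
opening: 0.582
grip_force: 30.0
```

>>> {"op": "step_arm", "data": {"moves": [{"tx": 0, "ty": 0, "tz": 0, "roll": 0.27}, {"tx": 0, "ty": 0, "tz": 0, "roll": 0.27}, {"tx": 0, "ty": 0, "tz": 0, "roll": 0.27}, {"tx": 0, "ty": 0, "tz": 0, "roll": 0.27}, {"tx": 0, "ty": 0, "tz": 0, "roll": 0.27}]}}

```text
t: 5.3
eef_pos: [567.9, -2.2, 191.2]
tcp_rot: [-3.142, 0.001, -0.032]
ft_force: [-0.3, -0.4, -7.5]
opening: 0.582
grip_force: 30.0
```

```bash
python3 - <<'E'
from h import *
s=st();r=cam("wrist","w5");print(proj(r,(567,-1.5,70)),proj(r,(666.4,-12.8,160)),proj(r,(*s["eef_pos"][:2],s["eef_pos"][2]+29)))
np.savez("w5.npz",mtx=r["mtx"],view=r["view"])
E
```

```text
5.3 [567.9  -2.2 191.2] [-3.142e+00  1.000e-03 -3.200e-02] [-0.12  0.44  1.73  0.    0.98  1.48] [-0.3 -0.4 -7.5] 55.3
[311.42370211 187.97731007] [324.8492154   60.60773549] [311.85546692 266.15488736]
```

View pics/w5.png

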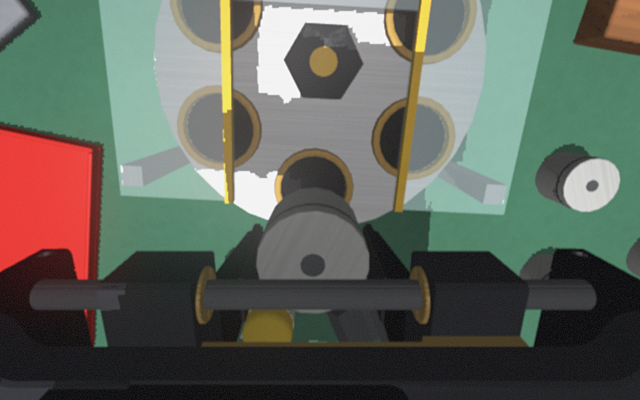

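```bash
python3 - <<'E'
from h import *
d=np.load("w5.npz");r={k:d[k] for k in d}
P=[back(r,p,70) for p in [(314,186.5),(219.5,126.5),(414.5,138)]];print(np.round(P,1),dialfit(P,[0,-1,1]))
print("knob",back(r,(323,61),160))
L=[back(r,p,124) for p in [(223,0),(230,203),(425,0),(399,210)]];print(np.round(L,1))
im=cv2.imread("pics/w5.png");cv2.imwrite("pics/crop2.png",cv2.resize(im[40:230,150:480],None,fx=2.4,fy=2.4,interpolation=cv2.INTER_CUBIC))
s=st()
E
```

```text
[[568.3  -3.9]
 [625.4  77.3]
 [609.8 -94.3]] (array([ 6.67571355e+02, -1.30291728e+01, -9.08174057e-02]), array([[-0.3, -0. ],
       [ 0.2,  0.5],
       [ 0.1, -0.4]]))
knob [666.22427536 -11.73114415]
[[709.   50.9]
 [571.5  60.4]
 [704.8 -79.8]
 [561.6 -68.8]]
5.35 [567.9  -2.2 191.3] [-3.142  0.    -0.033] [-0.12  0.44  1.73  0.    0.98  1.48] [ 0.4  0.6 -7.6] 55.6
```

View pics/crop2.png

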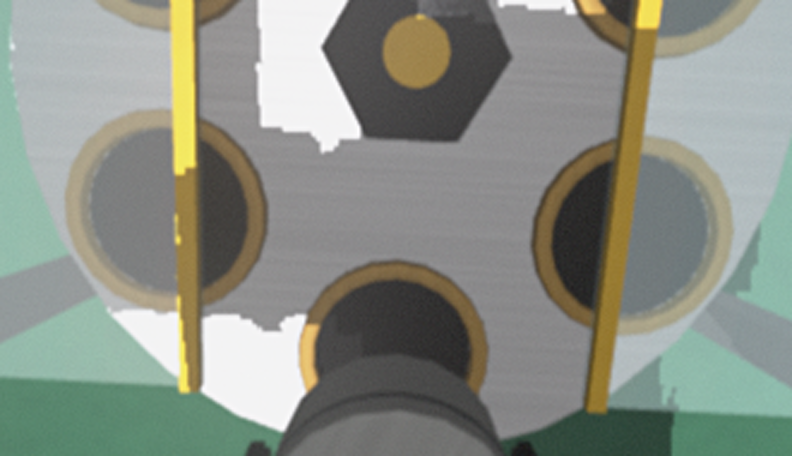

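>>> {"op": "step_arm", "data": {"moves": [{"tx": -0.5, "ty": 1.4, "tz": 40, "roll": 0}, {"tx": -0.5, "ty": 1.4, "tz": 80, "roll": 0}, {"tx": -0.5, "ty": 1.4, "tz": 98, "roll": 0}, {"tx": -0.5, "ty": 1.4, "tz": 98, "roll": 0}, {"tx": -0.5, "ty": 1.4, "tz": 98, "roll": 0}]}}

```text
t: 5.77
eef_pos: [567.5, -3.6, 93.4]
tcp_rot: [-3.141, 0.001, -0.035]
ft_force: [0.2, 0.4, -7.3]
opening: 0.585
grip_force: 30.0
```

>>> {"op": "step_arm", "data": {"moves": [{"tx": 0, "ty": 0, "tz": 2, "roll": 0}, {"tx": 0, "ty": 0, "tz": 4, "roll": 0}, {"tx": 0, "ty": 0, "tz": 6, "roll": 0}, {"tx": 0, "ty": 0, "tz": 8, "roll": 0}, {"tx": 0, "ty": 0, "tz": 8, "roll": 0}]}}

```text
t: 6.18
eef_pos: [567.5, -3.4, 85.9]
tcp_rot: [3.142, -0.0, -0.036]
ft_force: [-0.4, 0.0, -8.7]
opening: 0.581
grip_force: 30.0
```

>>> {"op": "step_arm", "data": {"moves": [{"tx": 0, "ty": 0, "tz": 2, "roll": 0}, {"tx": 0, "ty": 0, "tz": 4, "roll": 0}, {"tx": 0, "ty": 0, "tz": 6, "roll": 0}, {"tx": 0, "ty": 0, "tz": 7, "roll": 0}, {"tx": 0, "ty": 0, "tz": 7, "roll": 0}]}}

```text
t: 6.6
eef_pos: [567.3, -3.3, 78.3]
tcp_rot: [-3.142, 0.001, -0.036]
ft_force: [0.2, 0.1, -7.5]
opening: 0.586
grip_force: 30.0
```

>>> {"op": "step_arm", "data": {"moves": [{"tx": 0, "ty": 0, "tz": 1.5, "roll": 0}, {"tx": 0, "ty": 0, "tz": 1.5, "roll": 0}]}}

```text
t: 6.77
eef_pos: [567.5, -3.4, 77.9]
tcp_rot: [3.142, -0.0, -0.036]
ft_force: [-3.9, 0.5, 1.5]
opening: 0.584
grip_force: 30.0
```

>>> {"op": "step_arm", "data": {"moves": [{"tx": 0, "ty": 0, "tz": 0, "roll": 0}, {"tx": 0, "ty": 0, "tz": 0, "roll": 0}, {"tx": 0, "ty": 0, "tz": 0, "roll": 0}, {"tx": 0, "ty": 0, "tz": 0, "roll": 0}, {"tx": 0, "ty": 0, "tz": -40, "roll": 0}, {"tx": 0, "ty": 0, "tz": -80, "roll": 0}, {"tx": 0, "ty": 0, "tz": -122, "roll": 0}, {"tx": 0, "ty": 0, "tz": -122, "roll": 0}], "grip": 72}}

```text
t: 7.43
eef_pos: [570.3, -3.6, 206.5]
tcp_rot: [3.141, -0.011, -0.036]
ft_force: [0.3, -0.6, 0.1]
opening: 0.757
grip_force: 0.0
```

>>> {"op": "step_arm", "data": {"moves": [{"tx": 40, "ty": 5.3, "tz": 0, "roll": -0.475}, {"tx": 80, "ty": 5.3, "tz": 0, "roll": -0.475}, {"tx": 100, "ty": 5.3, "tz": 0, "roll": -0.475}, {"tx": 100, "ty": 5.3, "tz": 0, "roll": -0.475}, {"tx": 100, "ty": 5.3, "tz": 0, "roll": -0.475}, {"tx": 100, "ty": 5.3, "tz": 0, "roll": -0.475}]}}

```text
t: 7.93
eef_pos: [666.9, -12.2, 198.7]
tcp_rot: [-3.141, 0.0, 0.436]
ft_force: [-0.3, -0.1, 0.1]
opening: 0.753
grip_force: 0.0
```

```bash
python3 - <<'E'
from h import *
s=st();r=cam("wrist","w6");print(proj(r,(667,-12.4,160)),proj(r,(568,-4,105)))
E
```

```text
7.93 [666.9 -12.2 198.7] [-3.141  0.     0.436] [-0.12  0.57  1.46 -0.    1.11  1.02] [-0.3 -0.1  0.1] 71.6
[312.8298161  217.76001777] [258.75407121 285.80986449]
```

View pics/w6.png

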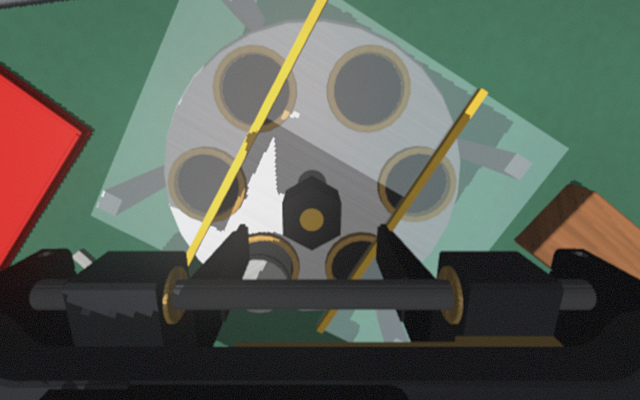

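The knob top is centred between the fingers at (312,219), with its flats parallel to the pads. The first blank stands in the window nest at (268,268).

>>> {"op": "step_arm", "data": {"moves": [{"tx": 0, "ty": 0, "tz": 35, "roll": 0}, {"tx": 0, "ty": 0, "tz": 68, "roll": 0}, {"tx": 0, "ty": 0, "tz": 68, "roll": 0}]}}

```text
t: 8.23
eef_pos: [664.1, -12.0, 126.0]
tcp_rot: [-3.137, 0.007, 0.436]
ft_force: [-0.5, 0.1, 0.0]
opening: 0.76
grip_force: 0.0
```

>>> {"op": "step_arm", "data": {"moves": [{"tx": 0, "ty": 0, "tz": 0, "roll": 0}, {"tx": 0, "ty": 0, "tz": 0, "roll": 0}, {"tx": 0, "ty": 0, "tz": 0, "roll": 0}, {"tx": 0, "ty": 0, "tz": 0, "roll": 0}, {"tx": 0, "ty": 0, "tz": 0, "roll": 0}, {"tx": 0, "ty": 0, "tz": 0, "roll": 0}], "grip": 30}}

```text
t: 8.73
eef_pos: [667.1, -11.3, 132.4]
tcp_rot: [-3.14, -0.001, 0.439]
ft_force: [-3.8, 4.7, 3.1]
opening: 0.418
grip_force: 30.0
```

>>> {"op": "step_arm", "data": {"moves": [{"tx": 0, "ty": 0, "tz": 0, "roll": 0.1}, {"tx": 0, "ty": 0, "tz": 0, "roll": 0.2}, {"tx": 0, "ty": 0, "tz": 0, "roll": 0.3}, {"tx": 0, "ty": 0, "tz": 0, "roll": 0.4}, {"tx": 0, "ty": 0, "tz": 0, "roll": 0.5}, {"tx": 0, "ty": 0, "tz": 0, "roll": 0.6}, {"tx": 0, "ty": 0, "tz": 0, "roll": 0.7}, {"tx": 0, "ty": 0, "tz": 0, "roll": 0.8}, {"tx": 0, "ty": 0, "tz": 0, "roll": 0.9}, {"tx": 0, "ty": 0, "tz": 0, "roll": 1.0}, {"tx": 0, "ty": 0, "tz": 0, "roll": 1.047}, {"tx": 0, "ty": 0, "tz": 0, "roll": 1.047}]}}

```text
t: 9.73
eef_pos: [667.0, -11.7, 132.4]
tcp_rot: [-3.141, 0.0, -0.612]
ft_force: [-4.6, 2.2, 5.9]
opening: 0.417
grip_force: 30.0
```

>>> {"op": "step_arm", "data": {"moves": [{"tx": 0, "ty": 0, "tz": 0, "roll": 0}, {"tx": 0, "ty": 0, "tz": 0, "roll": 0}, {"tx": 0, "ty": 0, "tz": 0, "roll": 0}, {"tx": 0, "ty": 0, "tz": 0, "roll": 0}, {"tx": 0, "ty": 0, "tz": -40, "roll": 0}, {"tx": 0, "ty": 0, "tz": -80, "roll": 0}, {"tx": 0, "ty": 0, "tz": -95, "roll": 0}, {"tx": 0, "ty": 0, "tz": -95, "roll": 0}], "grip": 80}}

```text
t: 10.4
eef_pos: [668.7, -12.5, 230.8]
tcp_rot: [-3.138, -0.006, -0.608]
ft_force: [-0.5, -0.1, -0.1]
opening: 0.831
grip_force: 0.0
```

>>> {"op": "step_arm", "data": {"moves": [{"tx": -28, "ty": 347, "tz": 0, "roll": -0.527}, {"tx": -28, "ty": 347, "tz": 0, "roll": -0.527}, {"tx": -28, "ty": 347, "tz": 0, "roll": -0.527}, {"tx": -28, "ty": 347, "tz": 0, "roll": -0.527}, {"tx": -28, "ty": 347, "tz": 0, "roll": -0.527}, {"tx": -28, "ty": 347, "tz": 0, "roll": -0.527}, {"tx": -28, "ty": 347, "tz": 0, "roll": -0.527}, {"tx": -28, "ty": 347, "tz": 0, "roll": -0.527}, {"tx": -28, "ty": 347, "tz": 0, "roll": -0.527}, {"tx": -28, "ty": 347, "tz": 0, "roll": -0.527}, {"tx": -28, "ty": 347, "tz": 0, "roll": -0.527}, {"tx": -28, "ty": 347, "tz": 0, "roll": -0.527}]}}

```text
t: 11.4
eef_pos: [446.3, -280.6, 225.7]
tcp_rot: [-3.141, 0.0, -0.081]
ft_force: [-0.5, 0.8, -0.1]
opening: 0.843
grip_force: 0.0
```

```bash
cat >> h.py <<'E'
KNOWN=[(425,-173),(430,-280),(554.5,-281),(451.5,-407),(561,-410)]
def blanks(r,pts=KNOWN,w=28):
    for k in pts:
        p=proj(r,(*k,45)); print(k,p.round(),dot(r,p,w) if 30<p[0]<610 and 30<p[1]<370 else "out")
def toward(s,x,y):
    a=s["tcp_rot"][2];d=np.array([x,y])-s["eef_pos"][:2]
    print("tx,ty",round(float(d@[np.cos(a),np.sin(a)]),1),round(float(d@[np.sin(a),-np.cos(a)]),1),"to z: ",round(s["eef_pos"][2],1))
E
python3 - <<'E'
from h import *
s=st();r=cam("wrist","w7");blanks(r)
E
```

```text
11.4 [ 446.3 -280.6  225.7] [-3.141  0.    -0.081] [-0.69  0.34  1.78  0.    1.02  0.96] [-0.5  0.8 -0.1] 80.2
(425, -173) [218. 199.] [([221.2, 205.4], 59, [417.7, -175.1])]
(430, -280) [313. 188.] [([313.0, 187.8], 70, [429.8, -280.2])]
(554.5, -281) [304.  69.] [([305.7, 69.9], 55, [553.1, -282.8])]
(451.5, -407) [428. 159.] [([428.4, 159.8], 76, [451.0, -407.6])]
(561, -410) [433.  50.] [([431.8, 71.2], 36, [541.5, -409.6])]
```

>>> {"op": "step_arm", "data": {"moves": [{"tx": -16.5, "ty": 1, "tz": 40, "roll": 0}, {"tx": -16.5, "ty": 1, "tz": 80, "roll": 0}, {"tx": -16.5, "ty": 1, "tz": 120, "roll": 0}, {"tx": -16.5, "ty": 1, "tz": 160, "roll": 0}, {"tx": -16.5, "ty": 1, "tz": 190, "roll": 0}, {"tx": -16.5, "ty": 1, "tz": 208, "roll": 0}, {"tx": -16.5, "ty": 1, "tz": 208, "roll": 0}, {"tx": -16.5, "ty": 1, "tz": 208, "roll": 0}]}}

```text
t: 12.12
eef_pos: [429.9, -279.8, 17.7]
tcp_rot: [-3.14, 0.001, -0.079]
ft_force: [0.4, -0.0, 0.5]
opening: 0.844
grip_force: 0.0
```

>>> {"op": "step_arm", "data": {"moves": [{"tx": 0, "ty": 0, "tz": 0, "roll": 0}, {"tx": 0, "ty": 0, "tz": 0, "roll": 0}, {"tx": 0, "ty": 0, "tz": 0, "roll": 0}, {"tx": 0, "ty": 0, "tz": 0, "roll": 0}, {"tx": 0, "ty": 0, "tz": 0, "roll": 0}, {"tx": 0, "ty": 0, "tz": 0, "roll": 0}], "grip": 45}}

```text
t: 12.62
eef_pos: [429.8, -280.9, 19.1]
tcp_rot: [3.141, -0.001, -0.081]
ft_force: [0.2, 3.0, 8.3]
opening: 0.582
grip_force: 30.0
```

>>> {"op": "step_arm", "data": {"moves": [{"tx": 0, "ty": 0, "tz": -20, "roll": 0}, {"tx": 0, "ty": 0, "tz": -60, "roll": 0}, {"tx": 0, "ty": 0, "tz": -100, "roll": 0}, {"tx": 0, "ty": 0, "tz": -140, "roll": 0}, {"tx": 0, "ty": 0, "tz": -173, "roll": 0}, {"tx": 0, "ty": 0, "tz": -173, "roll": 0}, {"tx": 0, "ty": 0, "tz": -173, "roll": 0}, {"tx": 0, "ty": 0, "tz": -173, "roll": 0}, {"tx": 0, "ty": 0, "tz": -173, "roll": 0}]}}

```text
t: 13.37
eef_pos: [428.9, -280.3, 189.6]
tcp_rot: [-3.14, 0.002, -0.081]
ft_force: [-0.2, 0.3, -4.3]
opening: 0.586
grip_force: 30.0
```

```bash
python3 - <<'E'
from h import *
s=st();r=cam("wrist","w8");e=s["eef_pos"];s=st();s=st()
print("heldTCP",proj(r,(*e[:2],e[2]+28)))
print("if solid, to window:");toward(s,567.4,-3.6)
E
```

```text
13.37 [ 428.9 -280.3  189.6] [-3.14e+00  2.00e-03 -8.10e-02] [-0.71  0.36  1.86  0.    0.92  0.94] [-0.2  0.3 -4.3] 55.8
13.42 [ 429.  -280.3  189.6] [-3.14e+00  2.00e-03 -8.10e-02] [-0.71  0.36  1.86  0.    0.92  0.94] [-0.4  0.1 -3.7] 55.6
13.42 [ 429.  -280.3  189.6] [-3.14e+00  2.00e-03 -8.10e-02] [-0.71  0.36  1.86  0.    0.92  0.94] [-0.4  0.1 -3.7] 55.6
heldTCP [311.67655062 265.27115717]
if solid, to window:
tx,ty 115.6 -287.0 to z:  189.6
```

>>> {"op": "step_arm", "data": {"moves": [{"tx": -22, "ty": -313, "tz": 0, "roll": 0.1}, {"tx": -22, "ty": -313, "tz": 0, "roll": 0.1}, {"tx": -22, "ty": -313, "tz": 0, "roll": 0.1}, {"tx": -22, "ty": -313, "tz": 0, "roll": 0.1}, {"tx": -22, "ty": -313, "tz": 0, "roll": 0.1}, {"tx": -22, "ty": -313, "tz": 0, "roll": 0.1}, {"tx": -22, "ty": -313, "tz": 0, "roll": 0.1}, {"tx": -44, "ty": -626, "tz": 0, "roll": 0.18}, {"tx": -44, "ty": -626, "tz": 0, "roll": 0.18}, {"tx": -44, "ty": -626, "tz": 0, "roll": 0.18}, {"tx": -44, "ty": -626, "tz": 0, "roll": 0.18}, {"tx": -44, "ty": -626, "tz": 0, "roll": 0.18}]}}

```text
t: 14.42
eef_pos: [434.0, 221.2, 190.0]
tcp_rot: [3.14, 0.002, -0.261]
ft_force: [1.5, 0.3, -3.7]
opening: 0.585
grip_force: 30.0
```

```bash
python3 - <<'E'
from h import *
s=st();toward(s,436,347)
E
```

```text
14.42 [434.  221.2 190. ] [ 3.14e+00  2.00e-03 -2.61e-01] [ 0.34  0.33  1.92 -0.    0.9   2.17] [ 1.5  0.3 -3.7] 55.6
tx,ty -30.5 -122.0 to z:  190.0
```

>>> {"op": "step_arm", "data": {"moves": [{"tx": -30, "ty": -122, "tz": 0, "roll": 0}, {"tx": -30, "ty": -122, "tz": 0, "roll": 0}, {"tx": -30, "ty": -122, "tz": 0, "roll": 0}, {"tx": -30, "ty": -122, "tz": 0, "roll": 0}, {"tx": -30, "ty": -122, "tz": 0, "roll": 0}, {"tx": -30, "ty": -122, "tz": 0, "roll": 0}]}}

```text
t: 14.92
eef_pos: [436.7, 344.4, 189.7]
tcp_rot: [3.139, 0.002, -0.26]
ft_force: [0.3, -0.2, -3.6]
opening: 0.586
grip_force: 30.0
```

```bash
python3 - <<'E'
from h import *
s=st();r=cam("wrist","w9")
h=cv2.cvtColor(r["pixels"],cv2.COLOR_BGR2HSV)
m=(((h[...,0]<8)|(h[...,0]>172))&(h[...,1]>150)).astype(np.uint8);m[250:]=0
c=max(cv2.findContours(m,0,2)[0],key=cv2.contourArea)
print(cv2.contourArea(c))
q=cv2.approxPolyDP(c,5,True)[:,0];print([(p.tolist(),back(r,p,18).round().tolist()) for p in q])
E
```

```text
14.92 [436.7 344.4 189.7] [ 3.139e+00  2.000e-03 -2.600e-01] [ 0.55  0.42  1.76 -0.    0.96  2.38] [ 0.3 -0.2 -3.6] 55.7
23068.0
[([237, 0], [616.0, 369.0]), ([252, 228], [395.0, 425.0]), ([258, 223], [399.0, 416.0]), ([263, 230], [390.0, 414.0]), ([267, 221], [399.0, 406.0]), ([264, 227], [393.0, 411.0]), ([258, 222], [400.0, 416.0]), ([254, 143], [485.0, 394.0]), ([263, 151], [475.0, 387.0]), ([283, 144], [476.0, 365.0]), ([323, 164], [445.0, 330.0]), ([345, 156], [447.0, 305.0]), ([369, 172], [424.0, 284.0]), ([370, 192], [402.0, 288.0]), ([357, 201], [396.0, 304.0]), ([358, 211], [384.0, 305.0]), ([322, 187], [421.0, 337.0]), ([349, 203], [396.0, 313.0]), ([362, 230], [361.0, 306.0]), ([370, 224], [366.0, 296.0]), ([374, 231], [356.0, 293.0]), ([385, 0], [580.0, 235.0])]
```

View pics/w9.png

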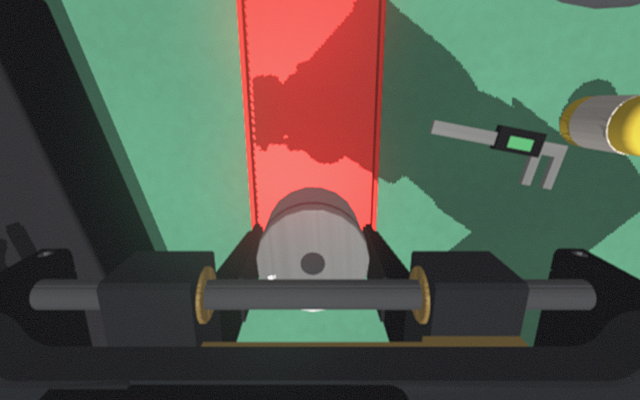

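>>> {"op": "step_arm", "data": {"moves": [{"tx": -27, "ty": 1, "tz": 10, "roll": 0}, {"tx": -27, "ty": 1, "tz": 50, "roll": 0}, {"tx": -27, "ty": 1, "tz": 90, "roll": 0}, {"tx": -27, "ty": 1, "tz": 130, "roll": 0}, {"tx": -27, "ty": 1, "tz": 155, "roll": 0}, {"tx": -27, "ty": 1, "tz": 162, "roll": 0}, {"tx": -27, "ty": 1, "tz": 164, "roll": 0}, {"tx": -27, "ty": 1, "tz": 166, "roll": 0}, {"tx": -27, "ty": 1, "tz": 166, "roll": 0}]}}

```text
t: 15.72
eef_pos: [411.9, 350.9, 26.5]
tcp_rot: [-3.14, -0.002, -0.261]
ft_force: [-0.5, -0.3, -3.4]
opening: 0.584
grip_force: 30.0
```

>>> {"op": "step_arm", "data": {"moves": [{"tx": 0, "ty": 0, "tz": 1, "roll": 0}, {"tx": 0, "ty": 0, "tz": 2, "roll": 0}, {"tx": 0, "ty": 0, "tz": 3, "roll": 0}, {"tx": 0, "ty": 0, "tz": 3, "roll": 0}]}}

```text
t: 16.05
eef_pos: [411.6, 351.2, 24.1]
tcp_rot: [-3.14, -0.002, -0.261]
ft_force: [-2.8, -3.1, 13.8]
opening: 0.586
grip_force: 30.0
```

>>> {"op": "step_arm", "data": {"moves": [{"tx": 0, "ty": 0, "tz": 0, "roll": 0}, {"tx": 0, "ty": 0, "tz": 0, "roll": 0}, {"tx": 0, "ty": 0, "tz": 0, "roll": 0}, {"tx": 0, "ty": 0, "tz": 0, "roll": 0}, {"tx": 0, "ty": 0, "tz": -40, "roll": 0}, {"tx": 0, "ty": 0, "tz": -80, "roll": 0}, {"tx": 0, "ty": 0, "tz": -120, "roll": 0}, {"tx": 0, "ty": 0, "tz": -160, "roll": 0}, {"tx": 0, "ty": 0, "tz": -195, "roll": 0}, {"tx": 0, "ty": 0, "tz": -195, "roll": 0}, {"tx": 0, "ty": 0, "tz": -195, "roll": 0}], "grip": 80}}

```text
t: 16.97
eef_pos: [411.4, 351.1, 218.8]
tcp_rot: [-3.139, -0.003, -0.261]
ft_force: [-0.3, 0.5, -0.4]
opening: 0.839
grip_force: 0.0
```

```bash
python3 - <<'E'
from h import *
s=st();r=cam("wrist","w10");p=proj(r,(411,351,50));print(p,dot(r,p,30,50));toward(s,455,-280);toward(s,455,30)
E
```

```text
16.97 [411.4 351.1 218.8] [-3.139e+00 -3.000e-03 -2.610e-01] [ 0.58  0.37  1.76 -0.    1.01  2.42] [-0.3  0.5 -0.4] 79.8
[312.60725916 176.53734194] [([313.0, 176.1], 59, [411.4, 350.5])]
tx,ty 204.9 598.6 to z:  218.8
tx,ty 124.9 299.0 to z:  218.8
```

>>> {"op": "step_arm", "data": {"moves": [{"tx": 144, "ty": 294, "tz": 0, "roll": 0}, {"tx": 144, "ty": 294, "tz": 0, "roll": 0}, {"tx": 144, "ty": 294, "tz": 0, "roll": 0}, {"tx": 144, "ty": 294, "tz": 0, "roll": 0}, {"tx": 144, "ty": 294, "tz": 0, "roll": 0}, {"tx": 144, "ty": 294, "tz": 0, "roll": 0}, {"tx": 144, "ty": 294, "tz": 0, "roll": 0}, {"tx": 144, "ty": 294, "tz": 0, "roll": 0}]}}

```text
t: 17.68
eef_pos: [473.7, 27.2, 215.4]
tcp_rot: [3.141, 0.003, -0.261]
ft_force: [0.9, 0.8, 0.4]
opening: 0.84
grip_force: 0.0
```

>>> {"op": "step_arm", "data": {"moves": [{"tx": 61, "ty": 305, "tz": 0, "roll": -0.18}, {"tx": 61, "ty": 305, "tz": 0, "roll": -0.18}, {"tx": 61, "ty": 305, "tz": 0, "roll": -0.18}, {"tx": 61, "ty": 305, "tz": 0, "roll": -0.18}, {"tx": 61, "ty": 305, "tz": 0, "roll": -0.18}, {"tx": 61, "ty": 305, "tz": 0, "roll": -0.18}, {"tx": 61, "ty": 305, "tz": 0, "roll": -0.18}, {"tx": 61, "ty": 305, "tz": 0, "roll": -0.18}, {"tx": 61, "ty": 305, "tz": 0, "roll": -0.18}, {"tx": 61, "ty": 305, "tz": 0, "roll": -0.18}]}}

```text
t: 18.52
eef_pos: [453.7, -281.4, 215.0]
tcp_rot: [-3.139, 0.003, -0.083]
ft_force: [-0.5, 0.2, 0.3]
opening: 0.843
grip_force: 0.0
```

```bash
python3 - <<'E'
from h import *
s=st();r=cam("wrist","w11");blanks(r,[(418,-175),(554,-282),(451,-407.5)]);toward(s,418,-175);toward(s,554,-282);toward(s,451,-407.5)
E
```

```text
18.52 [ 453.7 -281.4  215. ] [-3.139e+00  3.000e-03 -8.300e-02] [-0.68  0.36  1.78  0.    1.    0.97] [-0.5  0.2  0.3] 80.1
(418, -175) [219. 214.] [([218.6, 214.6], 73, [417.7, -174.4]), ([235.7, 228.0], 61, [400.4, -190.8])]
(554, -282) [304.  76.] [([303.3, 75.5], 101, [554.2, -280.9])]
(451, -407.5) [431. 168.] [([430.8, 167.7], 85, [451.2, -407.1])]
tx,ty -44.4 -103.1 to z:  215.0
tx,ty 100.0 -7.8 to z:  215.0
tx,ty 7.8 125.9 to z:  215.0
```

>>> {"op": "step_arm", "data": {"moves": [{"tx": 40, "ty": -4, "tz": 0, "roll": 0}, {"tx": 80, "ty": -8, "tz": 0, "roll": 0}, {"tx": 100, "ty": -8, "tz": 20, "roll": 0}, {"tx": 100, "ty": -8, "tz": 60, "roll": 0}, {"tx": 100, "ty": -8, "tz": 100, "roll": 0}, {"tx": 100, "ty": -8, "tz": 140, "roll": 0}, {"tx": 100, "ty": -8, "tz": 175, "roll": 0}, {"tx": 100, "ty": -8, "tz": 198, "roll": 0}, {"tx": 100, "ty": -8, "tz": 198, "roll": 0}, {"tx": 100, "ty": -8, "tz": 198, "roll": 0}]}}

```text
t: 19.4
eef_pos: [554.7, -279.3, 18.4]
tcp_rot: [-3.14, 0.002, -0.079]
ft_force: [-0.3, -0.3, 0.1]
opening: 0.839
grip_force: 0.0
```

>>> {"op": "step_arm", "data": {"moves": [{"tx": 0, "ty": 0, "tz": 0, "roll": 0}, {"tx": 0, "ty": 0, "tz": 0, "roll": 0}, {"tx": 0, "ty": 0, "tz": 0, "roll": 0}, {"tx": 0, "ty": 0, "tz": 0, "roll": 0}, {"tx": 0, "ty": 0, "tz": 0, "roll": 0}, {"tx": 0, "ty": 0, "tz": 0, "roll": 0}], "grip": 45}}

```text
t: 19.9
eef_pos: [555.3, -281.1, 20.4]
tcp_rot: [3.141, -0.002, -0.081]
ft_force: [-0.5, 1.1, 7.8]
opening: 0.585
grip_force: 30.0
```

>>> {"op": "step_arm", "data": {"moves": [{"tx": 0, "ty": 0, "tz": -20, "roll": 0}, {"tx": 0, "ty": 0, "tz": -60, "roll": 0}, {"tx": 0, "ty": 0, "tz": -100, "roll": 0}, {"tx": 0, "ty": 0, "tz": -140, "roll": 0}, {"tx": 0, "ty": 0, "tz": -173, "roll": 0}, {"tx": 0, "ty": 0, "tz": -173, "roll": 0}, {"tx": 0, "ty": 0, "tz": -173, "roll": 0}, {"tx": 0, "ty": 0, "tz": -173, "roll": 0}, {"tx": 0, "ty": 0, "tz": -173, "roll": 0}]}}

```text
t: 20.65
eef_pos: [554.2, -280.5, 190.3]
tcp_rot: [-3.14, 0.003, -0.081]
ft_force: [-0.7, -0.0, -3.7]
opening: 0.583
grip_force: 30.0
```

```bash
cat >> h.py <<'E'
def held(r,s):
    e=s["eef_pos"];z=e[2]+27;g=cv2.cvtColor(r["pixels"],cv2.COLOR_BGR2GRAY);p=proj(r,(*e[:2],z));u,v=map(int,p.round())
    w=g[v-14:v+13,u-16:u+17];n,l,S,c=cv2.connectedComponentsWithStats((w<0.72*np.median(w)).astype(np.uint8))
    for i in range(1,n):
        if 100<S[i,4]<900:
            q=c[i]+[u-16,v-14];print("held dot",q.round(1),S[i,2:].tolist(),"TCP px",p.round(1),"offset mm",(back(r,q,z)-e[:2]).round(1))
E
python3 - <<'E'
from h import *
s=st();r=cam("wrist","w12");held(r,s);s=st();toward(s,567.4,-3.6)
E
```

```text
20.65 [ 554.2 -280.5  190.3] [-3.14e+00  3.00e-03 -8.10e-02] [-0.57  0.51  1.59  0.    1.04  1.08] [-0.7 -0.  -3.7] 55.4
held dot [312.4 264.2] [23, 21, 378] TCP px [311.7 264.3] offset mm [ 0.  -0.4]
20.7 [ 554.3 -280.5  190.2] [-3.14e+00  3.00e-03 -8.10e-02] [-0.57  0.51  1.59  0.    1.04  1.08] [ 0.7 -0.2 -3.6] 55.6
tx,ty -9.3 -277.1 to z:  190.2
```

>>> {"op": "step_arm", "data": {"moves": [{"tx": -60, "ty": -302, "tz": 0, "roll": 0}, {"tx": -60, "ty": -302, "tz": 0, "roll": 0}, {"tx": -60, "ty": -302, "tz": 0, "roll": 0}, {"tx": -60, "ty": -302, "tz": 0, "roll": 0}, {"tx": -60, "ty": -302, "tz": 0, "roll": 0}, {"tx": -60, "ty": -302, "tz": 0, "roll": 0}, {"tx": -60, "ty": -302, "tz": 0, "roll": 0}, {"tx": -60, "ty": -302, "tz": 0, "roll": 0}, {"tx": -60, "ty": -302, "tz": 0, "roll": 0}]}}

```text
t: 21.45
eef_pos: [518.4, 28.3, 191.1]
tcp_rot: [-3.141, 0.002, -0.077]
ft_force: [0.8, -0.7, -3.2]
opening: 0.586
grip_force: 30.0
```

>>> {"op": "step_arm", "data": {"moves": [{"tx": -60, "ty": -302, "tz": 0, "roll": 0.17}, {"tx": -60, "ty": -302, "tz": 0, "roll": 0.17}, {"tx": -60, "ty": -302, "tz": 0, "roll": 0.17}, {"tx": -60, "ty": -302, "tz": 0, "roll": 0.17}, {"tx": -60, "ty": -302, "tz": 0, "roll": 0.17}, {"tx": -60, "ty": -302, "tz": 0, "roll": 0.17}, {"tx": -60, "ty": -302, "tz": 0, "roll": 0.17}, {"tx": -60, "ty": -302, "tz": 0, "roll": 0.17}, {"tx": -60, "ty": -302, "tz": 0, "roll": 0.17}, {"tx": -60, "ty": -302, "tz": 0, "roll": 0.17}, {"tx": -60, "ty": -302, "tz": 0, "roll": 0.17}]}}

```text
t: 22.37
eef_pos: [484.1, 329.9, 191.2]
tcp_rot: [3.14, 0.001, -0.251]
ft_force: [-0.2, -0.3, -3.2]
opening: 0.582
grip_force: 30.0
```

```bash
python3 - <<'E'
from h import *
s=st();r=cam("side","d3");toward(s,483,331)
E
```

```text
22.37 [484.1 329.9 191.2] [ 3.14e+00  1.00e-03 -2.51e-01] [ 0.49  0.46  1.68 -0.    1.    2.31] [-0.2 -0.3 -3.2] 55.4
tx,ty -1.4 -0.8 to z:  191.2
```

>>> {"op": "step_arm", "data": {"moves": [{"tx": -1, "ty": -1, "tz": 40, "roll": 0}, {"tx": -1, "ty": -1, "tz": 80, "roll": 0}, {"tx": -1, "ty": -1, "tz": 120, "roll": 0}, {"tx": -1, "ty": -1, "tz": 150, "roll": 0}, {"tx": -1, "ty": -1, "tz": 160, "roll": 0}, {"tx": -1, "ty": -1, "tz": 163, "roll": 0}, {"tx": -1, "ty": -1, "tz": 164, "roll": 0}, {"tx": -1, "ty": -1, "tz": 165, "roll": 0}, {"tx": -1, "ty": -1, "tz": 166, "roll": 0}, {"tx": -1, "ty": -1, "tz": 166, "roll": 0}]}}

```text
t: 23.25
eef_pos: [484.0, 332.3, 27.5]
tcp_rot: [-3.14, -0.002, -0.251]
ft_force: [0.4, -0.0, -3.9]
opening: 0.587
grip_force: 30.0
```

>>> {"op": "step_arm", "data": {"moves": [{"tx": 0, "ty": 0, "tz": 0, "roll": 0}, {"tx": 0, "ty": 0, "tz": 0, "roll": 0}, {"tx": 0, "ty": 0, "tz": 0, "roll": 0}, {"tx": 0, "ty": 0, "tz": 0, "roll": 0}, {"tx": 0, "ty": 0, "tz": -40, "roll": 0}, {"tx": 0, "ty": 0, "tz": -80, "roll": 0}, {"tx": 0, "ty": 0, "tz": -120, "roll": 0}, {"tx": 0, "ty": 0, "tz": -160, "roll": 0}, {"tx": 0, "ty": 0, "tz": -195, "roll": 0}, {"tx": 0, "ty": 0, "tz": -195, "roll": 0}, {"tx": 0, "ty": 0, "tz": -195, "roll": 0}], "grip": 80}}

```text
t: 24.17
eef_pos: [483.8, 332.3, 223.2]
tcp_rot: [-3.139, -0.003, -0.251]
ft_force: [0.4, 0.1, -1.3]
opening: 0.842
grip_force: 0.0
```

```bash
python3 - <<'E'
from h import *
s=st();r=cam("wrist","w13");p=proj(r,(483,331,50));print(p,dot(r,p,30,50));toward(s,490,0);toward(s,450,-280)
E
```

```text
24.17 [483.8 332.3 223.2] [-3.139e+00 -3.000e-03 -2.510e-01] [ 0.49  0.43  1.65 -0.    1.06  2.31] [ 0.4  0.1 -1.3] 80.1
[313.8164597  175.81928455] [([299.6, 151.7], 32, [512.0, 339.1]), ([335.9, 159.4], 41, [494.5, 303.9]), ([313.0, 176.5], 60, [482.5, 332.0])]
tx,ty 88.5 320.4 to z:  223.2
tx,ty 119.2 601.6 to z:  223.2
```

>>> {"op": "step_arm", "data": {"moves": [{"tx": 88, "ty": 320, "tz": 0, "roll": 0}, {"tx": 88, "ty": 320, "tz": 0, "roll": 0}, {"tx": 88, "ty": 320, "tz": 0, "roll": 0}, {"tx": 88, "ty": 320, "tz": 0, "roll": 0}, {"tx": 88, "ty": 320, "tz": 0, "roll": 0}, {"tx": 88, "ty": 320, "tz": 0, "roll": 0}, {"tx": 88, "ty": 320, "tz": 0, "roll": 0}, {"tx": 88, "ty": 320, "tz": 0, "roll": 0}]}}

```text
t: 24.88
eef_pos: [488.2, -1.7, 219.7]
tcp_rot: [3.141, 0.003, -0.251]
ft_force: [0.8, -0.2, 0.6]
opening: 0.84
grip_force: 0.0
```

>>> {"op": "step_arm", "data": {"moves": [{"tx": 31, "ty": 281, "tz": 0, "roll": -0.17}, {"tx": 31, "ty": 281, "tz": 0, "roll": -0.17}, {"tx": 31, "ty": 281, "tz": 0, "roll": -0.17}, {"tx": 31, "ty": 281, "tz": 0, "roll": -0.17}, {"tx": 31, "ty": 281, "tz": 0, "roll": -0.17}, {"tx": 31, "ty": 281, "tz": 0, "roll": -0.17}, {"tx": 31, "ty": 281, "tz": 0, "roll": -0.17}, {"tx": 31, "ty": 281, "tz": 0, "roll": -0.17}, {"tx": 31, "ty": 281, "tz": 0, "roll": -0.17}, {"tx": 31, "ty": 281, "tz": 0, "roll": -0.17}]}}

```text
t: 25.72
eef_pos: [448.9, -279.1, 219.8]
tcp_rot: [-3.14, 0.002, -0.081]
ft_force: [-0.3, 0.2, 0.6]
opening: 0.838
grip_force: 0.0
```

```bash
python3 - <<'E'
from h import *
s=st();r=cam("wrist","w14");blanks(r,[(418,-175),(451,-407.5)]);toward(s,418,-174.7);toward(s,451,-407.3)
E
```

```text
25.72 [ 448.9 -279.1  219.8] [-3.14e+00  2.00e-03 -8.10e-02] [-0.68  0.35  1.79  0.    1.01  0.97] [-0.3  0.2  0.6] 79.7
(418, -175) [222. 209.] [([221.3, 209.0], 66, [417.7, -174.6]), ([235.8, 227.8], 57, [394.0, -187.5])]
(451, -407.5) [432. 163.] [([431.6, 162.6], 82, [451.2, -407.2])]
tx,ty -39.3 -101.5 to z:  219.8
tx,ty 12.5 127.6 to z:  219.8
```

>>> {"op": "step_arm", "data": {"moves": [{"tx": 4, "ty": 40, "tz": 0, "roll": 0}, {"tx": 8, "ty": 80, "tz": 0, "roll": 0}, {"tx": 12.5, "ty": 120, "tz": 0, "roll": 0}, {"tx": 12.5, "ty": 128, "tz": 30, "roll": 0}, {"tx": 12.5, "ty": 128, "tz": 70, "roll": 0}, {"tx": 12.5, "ty": 128, "tz": 110, "roll": 0}, {"tx": 12.5, "ty": 128, "tz": 150, "roll": 0}, {"tx": 12.5, "ty": 128, "tz": 185, "roll": 0}, {"tx": 12.5, "ty": 128, "tz": 202, "roll": 0}, {"tx": 12.5, "ty": 128, "tz": 202, "roll": 0}, {"tx": 12.5, "ty": 128, "tz": 202, "roll": 0}]}}

```text
t: 26.68
eef_pos: [452.1, -407.0, 18.8]
tcp_rot: [-3.14, 0.001, -0.079]
ft_force: [0.8, -0.6, 0.9]
opening: 0.842
grip_force: 0.0
```

>>> {"op": "step_arm", "data": {"moves": [{"tx": 0, "ty": 0, "tz": 0, "roll": 0}, {"tx": 0, "ty": 0, "tz": 0, "roll": 0}, {"tx": 0, "ty": 0, "tz": 0, "roll": 0}, {"tx": 0, "ty": 0, "tz": 0, "roll": 0}, {"tx": 0, "ty": 0, "tz": 0, "roll": 0}, {"tx": 0, "ty": 0, "tz": 0, "roll": 0}], "grip": 45}}

```text
t: 27.18
eef_pos: [451.8, -407.9, 20.2]
tcp_rot: [-3.141, -0.001, -0.081]
ft_force: [-1.1, 4.0, 7.5]
opening: 0.584
grip_force: 30.0
```

>>> {"op": "step_arm", "data": {"moves": [{"tx": 0, "ty": 0, "tz": -20, "roll": 0}, {"tx": 0, "ty": 0, "tz": -60, "roll": 0}, {"tx": 0, "ty": 0, "tz": -100, "roll": 0}, {"tx": 0, "ty": 0, "tz": -140, "roll": 0}, {"tx": 0, "ty": 0, "tz": -173, "roll": 0}, {"tx": 0, "ty": 0, "tz": -173, "roll": 0}, {"tx": 0, "ty": 0, "tz": -173, "roll": 0}, {"tx": 0, "ty": 0, "tz": -173, "roll": 0}, {"tx": 0, "ty": 0, "tz": -173, "roll": 0}]}}

```text
t: 27.93
eef_pos: [450.7, -407.4, 189.6]
tcp_rot: [-3.139, 0.003, -0.081]
ft_force: [0.8, 1.0, -8.5]
opening: 0.586
grip_force: 30.0
```

```bash
python3 - <<'E'
from h import *
s=st();r=cam("wrist","w15");held(r,s);s=st();toward(s,567.4,-3.6);toward(s,551,314)
E
```

```text
27.93 [ 450.7 -407.4  189.6] [-3.139e+00  3.000e-03 -8.100e-02] [-0.84  0.49  1.63  0.    1.02  0.81] [ 0.8  1.  -8.5] 55.8
held dot [312.3 263.2] [23, 21, 373] TCP px [311.6 264.3] offset mm [ 0.6 -0.4]
27.98 [ 450.9 -407.6  189.8] [-3.139e+00  3.000e-03 -8.100e-02] [-0.84  0.49  1.63  0.    1.02  0.81] [-0.4 -0.6 -8.4] 55.7
tx,ty 83.5 -412.1 to z:  189.8
tx,ty 41.5 -727.3 to z:  189.8
```

>>> {"op": "step_arm", "data": {"moves": [{"tx": 83.5, "ty": -412, "tz": 0, "roll": 0}, {"tx": 83.5, "ty": -412, "tz": 0, "roll": 0}, {"tx": 83.5, "ty": -412, "tz": 0, "roll": 0}, {"tx": 83.5, "ty": -412, "tz": 0, "roll": 0}, {"tx": 83.5, "ty": -412, "tz": 0, "roll": 0}, {"tx": 83.5, "ty": -412, "tz": 0, "roll": 0}, {"tx": 83.5, "ty": -412, "tz": 0, "roll": 0}, {"tx": 83.5, "ty": -412, "tz": 0, "roll": 0}, {"tx": 83.5, "ty": -412, "tz": 0, "roll": 0}, {"tx": 83.5, "ty": -412, "tz": 0, "roll": 0}, {"tx": 83.5, "ty": -412, "tz": 0, "roll": 0}, {"tx": 83.5, "ty": -412, "tz": 0, "roll": 0}]}}

```text
t: 28.98
eef_pos: [568.0, -1.7, 190.5]
tcp_rot: [-3.141, 0.002, -0.077]
ft_force: [-0.9, 0.3, -8.9]
opening: 0.586
grip_force: 30.0
```

>>> {"op": "step_arm", "data": {"moves": [{"tx": 0, "ty": 0, "tz": 0, "roll": 0}, {"tx": 0, "ty": 0, "tz": 0, "roll": 0}]}}

```text
t: 29.15
eef_pos: [567.6, -5.0, 191.2]
tcp_rot: [3.141, 0.002, -0.081]
ft_force: [-0.4, 0.0, -8.5]
opening: 0.582
grip_force: 30.0
```

```bash
python3 - <<'E'
from h import *
s=st();r=cam("wrist","w16");toward(s,567.5,-3.5)
# brass ring: fit outer-collar arc of window nest
h=cv2.cvtColor(r["pixels"],cv2.COLOR_BGR2HSV)
m=((h[...,0]>10)&(h[...,0]<24)&(h[...,1]>90)).astype(np.uint8)
p=proj(r,(568,-4,70));print(p)
ys,xs=np.nonzero(m);k=(abs(np.hypot(xs-p[0],(ys-p[1])/.96)-37)<9)&(ys<p[1]+5)
Q=np.array([back(r,(x,y),70) for x,y in zip(xs[k],ys[k])])
f=least_squares(lambda c:np.hypot(Q[:,0]-c[0],Q[:,1]-c[1])-33.7,[568,-4],loss="soft_l1");print(len(Q),f.x,np.abs(f.fun).mean())
E
```

```text
29.15 [567.6  -5.  191.2] [ 3.141e+00  2.000e-03 -8.100e-02] [-0.13  0.44  1.73 -0.    0.98  1.53] [-0.4  0.  -8.5] 55.4
tx,ty -0.3 -1.5 to z:  191.2
[310.90602899 186.6028518 ]
752 [566.28876276  -1.84254591] 1.4514530961021224
```

>>> {"op": "step_arm", "data": {"moves": [{"tx": 0, "ty": 0, "tz": 0, "roll": 0}, {"tx": 0, "ty": 0, "tz": 0, "roll": 0}, {"tx": 0, "ty": 0, "tz": 0, "roll": 0}]}}

```text
t: 29.45
eef_pos: [568.0, -5.1, 192.2]
tcp_rot: [-3.142, -0.0, -0.082]
ft_force: [0.5, -0.1, -9.0]
opening: 0.583
grip_force: 30.0
```

```bash
cat >> h.py <<'E'
def ring(r,c0=(568,-4)):
    h=cv2.cvtColor(r["pixels"],cv2.COLOR_BGR2HSV)
    m=((h[...,0]>10)&(h[...,0]<24)&(h[...,1]>90)).astype(np.uint8)
    p=proj(r,(*c0,70));ys,xs=np.nonzero(m);k=(abs(np.hypot(xs-p[0],(ys-p[1])/.96)-37)<9)&(ys<p[1]+5)
    Q=np.array([back(r,(x,y),70) for x,y in zip(xs[k],ys[k])])
    f=least_squares(lambda c:np.hypot(Q[:,0]-c[0],Q[:,1]-c[1])-33.7,c0,loss="soft_l1");return len(Q),f.x.round(1)
E
python3 - <<'E'
from h import *
s=st();toward(s,567.5,-3.5)
d=np.load("w5.npz");print(ring({"pixels":cv2.imread("pics/w5.png"),"mtx":d["mtx"],"view":d["view"]}))
print(ring(cam("wrist")))
E
```

```text
29.45 [568.   -5.1 192.2] [-3.142 -0.    -0.082] [-0.13  0.43  1.73  0.    0.98  1.53] [ 0.5 -0.1 -9. ] 55.5
tx,ty -0.6 -1.5 to z:  192.2
(747, array([566.1,  -3.2]))
(756, array([566.2,  -1.8]))
```

>>> {"op": "step_arm", "data": {"moves": [{"tx": -0.6, "ty": -2.2, "tz": 40, "roll": 0}, {"tx": -0.6, "ty": -2.2, "tz": 80, "roll": 0}, {"tx": -0.6, "ty": -2.2, "tz": 97, "roll": 0}, {"tx": -0.6, "ty": -2.2, "tz": 97, "roll": 0}, {"tx": -0.6, "ty": -2.2, "tz": 97, "roll": 0}]}}

```text
t: 29.92
eef_pos: [567.8, -2.3, 95.1]
tcp_rot: [-3.142, 0.001, -0.081]
ft_force: [0.6, -0.5, -9.0]
opening: 0.582
grip_force: 30.0
```

>>> {"op": "step_arm", "data": {"moves": [{"tx": 0, "ty": 0, "tz": 2, "roll": 0}, {"tx": 0, "ty": 0, "tz": 4, "roll": 0}, {"tx": 0, "ty": 0, "tz": 6, "roll": 0}, {"tx": 0, "ty": 0, "tz": 8, "roll": 0}, {"tx": 0, "ty": 0, "tz": 8, "roll": 0}]}}

```text
t: 30.33
eef_pos: [567.7, -2.1, 87.4]
tcp_rot: [3.142, -0.001, -0.081]
ft_force: [0.7, -0.1, -9.1]
opening: 0.585
grip_force: 30.0
```

>>> {"op": "step_arm", "data": {"moves": [{"tx": 0, "ty": 0.7, "tz": 0, "roll": 0}, {"tx": 0, "ty": 0.7, "tz": 2, "roll": 0}, {"tx": 0, "ty": 0.7, "tz": 4, "roll": 0}, {"tx": 0, "ty": 0.7, "tz": 6, "roll": 0}, {"tx": 0, "ty": 0.7, "tz": 7, "roll": 0}, {"tx": 0, "ty": 0.7, "tz": 7, "roll": 0}]}}

```text
t: 30.83
eef_pos: [567.6, -2.8, 80.3]
tcp_rot: [3.142, -0.0, -0.081]
ft_force: [-1.5, 0.4, -4.5]
opening: 0.581
grip_force: 30.0
```

>>> {"op": "step_arm", "data": {"moves": [{"tx": 0, "ty": 0, "tz": 0.8, "roll": 0}, {"tx": 0, "ty": 0, "tz": 0.8, "roll": 0}]}}

```text
t: 31.0
eef_pos: [567.6, -2.8, 80.2]
tcp_rot: [3.142, -0.001, -0.081]
ft_force: [-4.0, -1.0, 5.4]
opening: 0.585
grip_force: 30.0
```

>>> {"op": "step_arm", "data": {"moves": [{"tx": 0, "ty": 0, "tz": 0, "roll": 0}, {"tx": 0, "ty": 0, "tz": 0, "roll": 0}, {"tx": 0, "ty": 0, "tz": 0, "roll": 0}, {"tx": 0, "ty": 0, "tz": 0, "roll": 0}, {"tx": 0, "ty": 0, "tz": -40, "roll": 0}, {"tx": 0, "ty": 0, "tz": -80, "roll": 0}, {"tx": 0, "ty": 0, "tz": -120, "roll": 0}, {"tx": 0, "ty": 0, "tz": -120, "roll": 0}, {"tx": 0, "ty": 0, "tz": -120, "roll": 0}], "grip": 72}}

```text
t: 31.75
eef_pos: [568.5, -2.9, 201.4]
tcp_rot: [3.141, -0.005, -0.081]
ft_force: [-0.1, -0.3, -1.0]
opening: 0.759
grip_force: 0.0
```

>>> {"op": "step_arm", "data": {"moves": [{"tx": 40, "ty": 1, "tz": 0, "roll": -0.52}, {"tx": 80, "ty": 1, "tz": 0, "roll": -0.52}, {"tx": 100, "ty": 1, "tz": 0, "roll": -0.52}, {"tx": 100, "ty": 1, "tz": 0, "roll": -0.52}, {"tx": 100, "ty": 1, "tz": 0, "roll": -0.52}, {"tx": 100, "ty": 1, "tz": 0, "roll": -0.52}, {"tx": 100, "ty": 1, "tz": 0, "roll": -0.52}]}}

```text
t: 32.33
eef_pos: [666.5, -11.8, 198.5]
tcp_rot: [-3.141, 0.001, 0.435]
ft_force: [-0.5, -0.2, 0.8]
opening: 0.759
grip_force: 0.0
```

```bash
python3 - <<'E'
from h import *
s=st();r=cam("wrist","w17");print(proj(r,(667,-12.4,160)));toward(s,667,-12)
# knob brass disc + blank dots on the dial
g=r["pixels"];p=proj(r,(667,-12,160)).astype(int);h=cv2.cvtColor(g,cv2.COLOR_BGR2HSV)
m=((h[...,0]>10)&(h[...,0]<28)&(h[...,1]>80)).astype(np.uint8)[p[1]-25:p[1]+25,p[0]-25:p[0]+25]
n,l,S,c=cv2.connectedComponentsWithStats(m);i=1+S[1:,4].argmax();print("disc",c[i]+p-25,S[i],back(r,c[i]+p-25,160))
for k in (0,1,2):
    a=-0.085+k*np.pi/3*-1;q=(667.2-100*np.cos(a),-12.4-100*np.sin(a),105);pp=proj(r,q);print(k,np.round(q,0),pp.round(),dot(r,pp,18,105))
E
```

```text
32.33 [666.5 -11.8 198.5] [-3.141e+00  1.000e-03  4.350e-01] [-0.12  0.57  1.47 -0.    1.11  1.02] [-0.5 -0.2  0.8] 72.2
[313.68366505 217.4440309 ]
tx,ty 0.4 0.4 to z:  198.5
disc [312.26190476 218.94805195] [ 12  16  25  23 462] [665.60650202 -11.98204715]
0 [568.  -4. 105.] [259. 286.] []
1 [625.  78. 105.] [195. 195.] []
2 [724.  70. 105.] [248.  87.] []
```

>>> {"op": "step_arm", "data": {"moves": [{"tx": 0, "ty": 0, "tz": 35, "roll": 0}, {"tx": 0, "ty": 0, "tz": 67, "roll": 0}, {"tx": 0, "ty": 0, "tz": 67, "roll": 0}]}}

```text
t: 32.63
eef_pos: [664.2, -11.6, 127.1]
tcp_rot: [-3.137, 0.007, 0.437]
ft_force: [0.7, 0.1, -1.4]
opening: 0.755
grip_force: 0.0
```

>>> {"op": "step_arm", "data": {"moves": [{"tx": 0, "ty": 0, "tz": 0, "roll": 0}, {"tx": 0, "ty": 0, "tz": 0, "roll": 0}, {"tx": 0, "ty": 0, "tz": 0, "roll": 0}, {"tx": 0, "ty": 0, "tz": 0, "roll": 0}, {"tx": 0, "ty": 0, "tz": 0, "roll": 0}, {"tx": 0, "ty": 0, "tz": 0, "roll": 0}], "grip": 30}}

```text
t: 33.13
eef_pos: [667.2, -11.3, 133.5]
tcp_rot: [-3.141, -0.001, 0.439]
ft_force: [-2.8, 1.1, 3.6]
opening: 0.417
grip_force: 29.9
```

>>> {"op": "step_arm", "data": {"moves": [{"tx": 0, "ty": 0, "tz": 0, "roll": 0.1}, {"tx": 0, "ty": 0, "tz": 0, "roll": 0.2}, {"tx": 0, "ty": 0, "tz": 0, "roll": 0.3}, {"tx": 0, "ty": 0, "tz": 0, "roll": 0.4}, {"tx": 0, "ty": 0, "tz": 0, "roll": 0.5}, {"tx": 0, "ty": 0, "tz": 0, "roll": 0.6}, {"tx": 0, "ty": 0, "tz": 0, "roll": 0.7}, {"tx": 0, "ty": 0, "tz": 0, "roll": 0.8}, {"tx": 0, "ty": 0, "tz": 0, "roll": 0.9}, {"tx": 0, "ty": 0, "tz": 0, "roll": 1.0}, {"tx": 0, "ty": 0, "tz": 0, "roll": 1.047}, {"tx": 0, "ty": 0, "tz": 0, "roll": 1.047}]}}

```text
t: 34.13
eef_pos: [667.0, -11.6, 133.5]
tcp_rot: [-3.141, -0.0, -0.612]
ft_force: [-4.6, 1.5, 7.1]
opening: 0.416
grip_force: 29.9
```

>>> {"op": "step_arm", "data": {"moves": [{"tx": 0, "ty": 0, "tz": 0, "roll": 0}, {"tx": 0, "ty": 0, "tz": 0, "roll": 0}, {"tx": 0, "ty": 0, "tz": 0, "roll": 0}, {"tx": 0, "ty": 0, "tz": 0, "roll": 0}, {"tx": 0, "ty": 0, "tz": -40, "roll": 0}, {"tx": 0, "ty": 0, "tz": -80, "roll": 0}, {"tx": 0, "ty": 0, "tz": -95, "roll": 0}, {"tx": 0, "ty": 0, "tz": -95, "roll": 0}], "grip": 80}}

```text
t: 34.8
eef_pos: [668.6, -12.0, 232.0]
tcp_rot: [-3.138, -0.006, -0.608]
ft_force: [1.3, -0.9, 0.5]
opening: 0.836
grip_force: 0.0
```

>>> {"op": "step_arm", "data": {"moves": [{"tx": -28, "ty": 347, "tz": 0, "roll": -0.527}, {"tx": -28, "ty": 347, "tz": 0, "roll": -0.527}, {"tx": -28, "ty": 347, "tz": 0, "roll": -0.527}, {"tx": -28, "ty": 347, "tz": 0, "roll": -0.527}, {"tx": -28, "ty": 347, "tz": 0, "roll": -0.527}, {"tx": -28, "ty": 347, "tz": 0, "roll": -0.527}, {"tx": -28, "ty": 347, "tz": 0, "roll": -0.527}, {"tx": -28, "ty": 347, "tz": 0, "roll": -0.527}, {"tx": -28, "ty": 347, "tz": 0, "roll": -0.527}, {"tx": -28, "ty": 347, "tz": 0, "roll": -0.527}, {"tx": -28, "ty": 347, "tz": 0, "roll": -0.527}, {"tx": -28, "ty": 347, "tz": 0, "roll": -0.527}]}}

```text
t: 35.8
eef_pos: [446.2, -280.3, 226.9]
tcp_rot: [-3.141, 0.0, -0.081]
ft_force: [-0.0, -0.2, 0.2]
opening: 0.84
grip_force: 0.0
```

```bash
python3 - <<'E'
from h import *
s=st();r=cam("wrist","w18");blanks(r,[(418,-175)]);toward(s,418,-174.7)
E
```

```text
35.8 [ 446.2 -280.3  226.9] [-3.141  0.    -0.081] [-0.69  0.34  1.78  0.    1.02  0.97] [-0.  -0.2  0.2] 79.9
(418, -175) [222. 205.] [([221.8, 205.2], 60, [417.5, -175.1]), ([235.8, 228.0], 51, [388.8, -186.9])]
tx,ty -36.7 -102.9 to z:  226.9
```

>>> {"op": "step_arm", "data": {"moves": [{"tx": -18, "ty": -35, "tz": 0, "roll": 0}, {"tx": -36.5, "ty": -70, "tz": 0, "roll": 0}, {"tx": -36.5, "ty": -103, "tz": 0, "roll": 0}, {"tx": -36.5, "ty": -103, "tz": 40, "roll": 0}, {"tx": -36.5, "ty": -103, "tz": 80, "roll": 0}, {"tx": -36.5, "ty": -103, "tz": 120, "roll": 0}, {"tx": -36.5, "ty": -103, "tz": 160, "roll": 0}, {"tx": -36.5, "ty": -103, "tz": 190, "roll": 0}, {"tx": -36.5, "ty": -103, "tz": 209, "roll": 0}, {"tx": -36.5, "ty": -103, "tz": 209, "roll": 0}, {"tx": -36.5, "ty": -103, "tz": 209, "roll": 0}], "grip": 74}}

```text
t: 36.77
eef_pos: [418.1, -174.2, 17.9]
tcp_rot: [-3.141, 0.002, -0.079]
ft_force: [-0.2, -0.9, 0.7]
opening: 0.779
grip_force: 0.0
```

>>> {"op": "step_arm", "data": {"moves": [{"tx": 0, "ty": 0, "tz": 0, "roll": 0}, {"tx": 0, "ty": 0, "tz": 0, "roll": 0}, {"tx": 0, "ty": 0, "tz": 0, "roll": 0}, {"tx": 0, "ty": 0, "tz": 0, "roll": 0}, {"tx": 0, "ty": 0, "tz": 0, "roll": 0}, {"tx": 0, "ty": 0, "tz": 0, "roll": 0}], "grip": 45}}

```text
t: 37.27
eef_pos: [418.5, -175.2, 19.5]
tcp_rot: [3.141, -0.002, -0.081]
ft_force: [0.3, 4.4, 10.1]
opening: 0.586
grip_force: 30.0
```

>>> {"op": "step_arm", "data": {"moves": [{"tx": 0, "ty": 0, "tz": -20, "roll": 0}, {"tx": 0, "ty": 0, "tz": -60, "roll": 0}, {"tx": 0, "ty": 0, "tz": -100, "roll": 0}, {"tx": 0, "ty": 0, "tz": -140, "roll": 0}, {"tx": 0, "ty": 0, "tz": -173, "roll": 0}, {"tx": 0, "ty": 0, "tz": -173, "roll": 0}, {"tx": 0, "ty": 0, "tz": -173, "roll": 0}, {"tx": 0, "ty": 0, "tz": -173, "roll": 0}, {"tx": 0, "ty": 0, "tz": -173, "roll": 0}]}}

```text
t: 38.02
eef_pos: [417.0, -174.6, 189.6]
tcp_rot: [-3.14, 0.003, -0.081]
ft_force: [0.7, 0.3, -8.2]
opening: 0.587
grip_force: 30.0
```

```bash
python3 - <<'E'
from h import *
s=st();r=cam("wrist","w19");held(r,s);s=st();toward(s,567.5,-3);toward(s,551,314)
E
```

```text
38.02 [ 417.  -174.6  189.6] [-3.14e+00  3.00e-03 -8.10e-02] [-0.54  0.28  1.99  0.    0.87  1.11] [ 0.7  0.3 -8.2] 55.8
held dot [312.4 263.8] [23, 21, 375] TCP px [311.7 264.3] offset mm [ 0.3 -0.4]
38.07 [ 417.2 -174.7  189.6] [-3.14e+00  3.00e-03 -8.10e-02] [-0.54  0.28  1.99  0.    0.87  1.11] [-0.2 -0.4 -8.7] 55.7
tx,ty 135.9 -183.3 to z:  189.6
tx,ty 93.9 -497.9 to z:  189.6
```

Solid, so it goes to the window.

>>> {"op": "step_arm", "data": {"moves": [{"tx": 136, "ty": -183, "tz": 0, "roll": 0}, {"tx": 136, "ty": -183, "tz": 0, "roll": 0}, {"tx": 136, "ty": -183, "tz": 0, "roll": 0}, {"tx": 136, "ty": -183, "tz": 0, "roll": 0}, {"tx": 136, "ty": -183, "tz": 0, "roll": 0}, {"tx": 136, "ty": -183, "tz": 0, "roll": 0}, {"tx": 136, "ty": -183, "tz": 0, "roll": 0}, {"tx": 136, "ty": -183, "tz": 0, "roll": 0}, {"tx": 136, "ty": -183, "tz": 0, "roll": 0}, {"tx": 136, "ty": -183, "tz": 0, "roll": 0}]}}

```text
t: 38.9
eef_pos: [567.5, -4.4, 190.5]
tcp_rot: [3.142, 0.002, -0.082]
ft_force: [0.6, -0.1, -7.9]
opening: 0.587
grip_force: 30.0
```

```bash
python3 - <<'E'
from h import *
s=st();toward(s,567.6,-3.0);print(ring(cam("wrist","w20")))
E
```

```text
38.9 [567.5  -4.4 190.5] [ 3.142e+00  2.000e-03 -8.200e-02] [-0.12  0.44  1.73 -0.    0.98  1.53] [ 0.6 -0.1 -7.9] 55.9
tx,ty -0.0 -1.4 to z:  190.5
(744, array([566. ,  -4.6]))
```

>>> {"op": "step_arm", "data": {"moves": [{"tx": 0, "ty": -0.2, "tz": 40, "roll": 0}, {"tx": 0, "ty": -0.2, "tz": 80, "roll": 0}, {"tx": 0, "ty": -0.2, "tz": 97, "roll": 0}, {"tx": 0, "ty": -0.2, "tz": 97, "roll": 0}, {"tx": 0, "ty": -0.2, "tz": 97, "roll": 0}]}}

```text
t: 39.37
eef_pos: [568.2, -4.2, 94.3]
tcp_rot: [-3.142, 0.001, -0.082]
ft_force: [0.6, 1.1, -7.2]
opening: 0.584
grip_force: 30.0
```

>>> {"op": "step_arm", "data": {"moves": [{"tx": 0, "ty": 0, "tz": 2, "roll": 0}, {"tx": 0, "ty": 0, "tz": 4, "roll": 0}, {"tx": 0, "ty": 0, "tz": 6, "roll": 0}, {"tx": 0, "ty": 0, "tz": 8, "roll": 0}, {"tx": 0, "ty": 0, "tz": 8, "roll": 0}]}}

```text
t: 39.78
eef_pos: [568.4, -3.5, 86.6]
tcp_rot: [3.142, -0.001, -0.081]
ft_force: [0.2, -0.4, -8.0]
opening: 0.587
grip_force: 30.0
```

>>> {"op": "step_arm", "data": {"moves": [{"tx": 0, "ty": 0, "tz": 1, "roll": 0}, {"tx": 0, "ty": 0, "tz": 2, "roll": 0}, {"tx": 0, "ty": 0, "tz": 3, "roll": 0}, {"tx": 0, "ty": 0, "tz": 3, "roll": 0}]}}

```text
t: 40.12
eef_pos: [568.3, -3.5, 83.2]
tcp_rot: [-3.142, 0.0, -0.081]
ft_force: [0.1, -0.5, -7.5]
opening: 0.588
grip_force: 30.0
```

>>> {"op": "step_arm", "data": {"moves": [{"tx": 0, "ty": 0, "tz": 1, "roll": 0}, {"tx": 0, "ty": 0, "tz": 2, "roll": 0}, {"tx": 0, "ty": 0, "tz": 3, "roll": 0}, {"tx": 0, "ty": 0, "tz": 4, "roll": 0}, {"tx": 0, "ty": 0, "tz": 4, "roll": 0}]}}

```text
t: 40.53
eef_pos: [568.3, -3.5, 79.7]
tcp_rot: [-3.142, -0.0, -0.081]
ft_force: [-3.2, 0.4, -2.2]
opening: 0.587
grip_force: 30.0
```

>>> {"op": "step_arm", "data": {"moves": [{"tx": 0, "ty": 0, "tz": 0, "roll": 0}, {"tx": 0, "ty": 0, "tz": 0, "roll": 0}, {"tx": 0, "ty": 0, "tz": 0, "roll": 0}, {"tx": 0, "ty": 0, "tz": 0, "roll": 0}, {"tx": 0, "ty": 0, "tz": -40, "roll": 0}, {"tx": 0, "ty": 0, "tz": -80, "roll": 0}, {"tx": 0, "ty": 0, "tz": -120, "roll": 0}, {"tx": 0, "ty": 0, "tz": -120, "roll": 0}, {"tx": 0, "ty": 0, "tz": -120, "roll": 0}], "grip": 72}}

```text
t: 41.28
eef_pos: [569.2, -3.6, 201.6]
tcp_rot: [3.141, -0.005, -0.081]
ft_force: [-0.3, 0.6, -0.5]
opening: 0.754
grip_force: 0.0
```

>>> {"op": "step_arm", "data": {"moves": [{"tx": 40, "ty": 0.5, "tz": 0, "roll": -0.52}, {"tx": 80, "ty": 0.5, "tz": 0, "roll": -0.52}, {"tx": 99, "ty": 0.5, "tz": 0, "roll": -0.52}, {"tx": 99, "ty": 0.5, "tz": 0, "roll": -0.52}, {"tx": 99, "ty": 0.5, "tz": 0, "roll": -0.52}, {"tx": 99, "ty": 0.5, "tz": 0, "roll": -0.52}, {"tx": 99, "ty": 0.5, "tz": 0, "roll": -0.52}]}}

```text
t: 41.87
eef_pos: [666.3, -11.9, 198.6]
tcp_rot: [-3.141, 0.001, 0.435]
ft_force: [-0.3, -0.4, 0.1]
opening: 0.756
grip_force: 0.0
```

```bash
python3 - <<'E'
from h import *
s=st();toward(s,667,-12)
E
```

```text
41.87 [666.3 -11.9 198.6] [-3.141e+00  1.000e-03  4.350e-01] [-0.12  0.57  1.47 -0.    1.11  1.02] [-0.3 -0.4  0.1] 71.9
tx,ty 0.6 0.4 to z:  198.6
```

>>> {"op": "step_arm", "data": {"moves": [{"tx": 0, "ty": 0, "tz": 35, "roll": 0}, {"tx": 0, "ty": 0, "tz": 67, "roll": 0}, {"tx": 0, "ty": 0, "tz": 67, "roll": 0}]}}

```text
t: 42.12
eef_pos: [663.8, -11.7, 127.0]
tcp_rot: [-3.137, 0.007, 0.436]
ft_force: [-1.7, -0.4, 0.0]
opening: 0.755
grip_force: 0.0
```

>>> {"op": "step_arm", "data": {"moves": [{"tx": 0, "ty": 0, "tz": 0, "roll": 0}, {"tx": 0, "ty": 0, "tz": 0, "roll": 0}, {"tx": 0, "ty": 0, "tz": 0, "roll": 0}, {"tx": 0, "ty": 0, "tz": 0, "roll": 0}, {"tx": 0, "ty": 0, "tz": 0, "roll": 0}, {"tx": 0, "ty": 0, "tz": 0, "roll": 0}], "grip": 30}}

```text
t: 42.62
eef_pos: [667.0, -11.4, 133.5]
tcp_rot: [-3.141, -0.001, 0.439]
ft_force: [-2.9, 1.2, 2.2]
opening: 0.419
grip_force: 29.9
```

>>> {"op": "step_arm", "data": {"moves": [{"tx": 0, "ty": 0, "tz": 0, "roll": 0.1}, {"tx": 0, "ty": 0, "tz": 0, "roll": 0.2}, {"tx": 0, "ty": 0, "tz": 0, "roll": 0.3}, {"tx": 0, "ty": 0, "tz": 0, "roll": 0.4}, {"tx": 0, "ty": 0, "tz": 0, "roll": 0.5}, {"tx": 0, "ty": 0, "tz": 0, "roll": 0.6}, {"tx": 0, "ty": 0, "tz": 0, "roll": 0.7}, {"tx": 0, "ty": 0, "tz": 0, "roll": 0.8}, {"tx": 0, "ty": 0, "tz": 0, "roll": 0.9}, {"tx": 0, "ty": 0, "tz": 0, "roll": 1.0}, {"tx": 0, "ty": 0, "tz": 0, "roll": 1.047}, {"tx": 0, "ty": 0, "tz": 0, "roll": 1.047}]}}

```text
t: 43.62
eef_pos: [667.1, -11.7, 133.5]
tcp_rot: [-3.141, -0.001, -0.612]
ft_force: [-2.3, 1.4, 6.0]
opening: 0.418
grip_force: 29.9
```

>>> {"op": "step_arm", "data": {"moves": [{"tx": 0, "ty": 0, "tz": 0, "roll": 0}, {"tx": 0, "ty": 0, "tz": 0, "roll": 0}, {"tx": 0, "ty": 0, "tz": 0, "roll": 0}, {"tx": 0, "ty": 0, "tz": 0, "roll": 0}, {"tx": 0, "ty": 0, "tz": -40, "roll": 0}, {"tx": 0, "ty": 0, "tz": -80, "roll": 0}, {"tx": 0, "ty": 0, "tz": -95, "roll": 0}, {"tx": 0, "ty": 0, "tz": -95, "roll": 0}], "grip": 80}}

```text
t: 44.28
eef_pos: [668.4, -12.2, 232.0]
tcp_rot: [-3.138, -0.006, -0.608]
ft_force: [0.4, 0.8, 1.2]
opening: 0.833
grip_force: 0.0
```

>>> {"op": "step_arm", "data": {"moves": [{"tx": -90, "ty": 50, "tz": -10, "roll": -0.527}, {"tx": -90, "ty": 50, "tz": -10, "roll": -0.527}, {"tx": -90, "ty": 50, "tz": -10, "roll": -0.527}, {"tx": -90, "ty": 50, "tz": -10, "roll": -0.527}, {"tx": -90, "ty": 50, "tz": -10, "roll": -0.527}, {"tx": -90, "ty": 50, "tz": -10, "roll": -0.527}, {"tx": -90, "ty": 50, "tz": -10, "roll": -0.527}]}}

```text
t: 44.87
eef_pos: [564.4, -1.7, 236.7]
tcp_rot: [-3.142, 0.001, -0.082]
ft_force: [0.3, -1.5, -0.3]
opening: 0.838
grip_force: 0.0
```

```bash
python3 - <<'E'
from h import *
s=st();r=cam("wrist","w21");print("ring",ring(r))
g=cv2.cvtColor(r["pixels"],cv2.COLOR_BGR2GRAY)
for k in range(6):
    a=-0.085-k*np.pi/3;q=(667.2-100*np.cos(a),-12.4-100*np.sin(a),105);pp=proj(r,q);u,v=pp.round().astype(int)
    if 20<v<380: 
        w=g[v-14:v+15,u-14:u+15].astype(int);d=w<np.percentile(w,60)-12
        n,l,S,c=cv2.connectedComponentsWithStats(d.astype(np.uint8))
        print(k,np.round(q,0),(u,v),"mean",w.mean().round(),[(back(r,c[i]+[u-14,v-14],105).round(1).tolist(),S[i,2:].tolist()) for i in range(1,n) if 30<S[i,4]<300])
sd=cam("side","d9");sc=cam("scene","s9")
for p in [(411.4,350.5),(482.5,332)]: q=proj(sc,(*p,50));print("tray",q.round(),dot(sc,q,10,50), sc["pixels"][int(q[1])-3,int(q[0])+5])
E
```

```text
44.87 [564.4  -1.7 236.7] [-3.142e+00  1.000e-03 -8.200e-02] [-0.12  0.38  1.68 -0.    1.08  1.53] [ 0.3 -1.5 -0.3] 79.7
ring (546, array([565.9,  -4.6]))
0 [568.  -4. 105.] (np.int64(314), np.int64(181)) mean 63.0 []
1 [625.  78. 105.] (np.int64(219), np.int64(127)) mean 174.0 [([623.5, 77.5], [13, 14, 145])]
5 [610. -94. 105.] (np.int64(410), np.int64(127)) mean 123.0 []
tray [496. 278.] [] [252 253 252]
tray [471. 292.] [] [253 253 253]
```

>>> {"op": "step_arm", "data": {"moves": [{"tx": 40, "ty": 0, "tz": -20, "roll": 0}, {"tx": 80, "ty": 0, "tz": -40, "roll": 0}, {"tx": 90, "ty": 0, "tz": -40, "roll": 0}, {"tx": 90, "ty": 0, "tz": -40, "roll": 0}, {"tx": 90, "ty": 0, "tz": -40, "roll": 0}, {"tx": 90, "ty": 0, "tz": -40, "roll": 0}]}}

```text
t: 45.52
eef_pos: [653.4, -8.8, 276.5]
tcp_rot: [-3.142, 0.002, -0.081]
ft_force: [0.1, 0.1, -0.4]
opening: 0.839
grip_force: 0.0
```

```bash
python3 - <<'E'
from h import *
s=st();r=cam("wrist","w22")
g=cv2.cvtColor(r["pixels"],cv2.COLOR_BGR2GRAY)
for k in range(1,6):
    a=-0.085-k*np.pi/3;q=(667.2-100*np.cos(a),-12.4-100*np.sin(a),105);pp=proj(r,q);u,v=pp.round().astype(int)
    if 20<v<380: 
        w=g[v-14:v+15,u-14:u+15].astype(int);d=w<np.percentile(w,60)-12
        n,l,S,c=cv2.connectedComponentsWithStats(d.astype(np.uint8))
        print(k,np.round(q,0),(u,v),"mean",w.mean().round(),[(back(r,c[i]+[u-14,v-14],105).round(1).tolist(),S[i,2:].tolist()) for i in range(1,n) if 30<S[i,4]<300])
a=r
for p,z in [((411.4,350.5),50),((482.5,332),50)]: q=proj(r,(*p,z));print(q.round(),dot(r,q,12,z) if 20<q[0]<620 and 20<q[1]<380 else "")
E
```

```text
45.52 [653.4  -8.8 276.5] [-3.142e+00  2.000e-03 -8.100e-02] [-0.11  0.48  1.4  -0.    1.26  1.54] [ 0.1  0.1 -0.4] 79.8
1 [625.  78. 105.] (np.int64(236), np.int64(207)) mean 165.0 [([623.4, 77.6], [11, 11, 92])]
2 [724.  70. 105.] (np.int64(230), np.int64(113)) mean 162.0 [([720.4, 71.2], [12, 13, 115])]
3 [767. -21. 105.] (np.int64(315), np.int64(61)) mean 161.0 [([767.3, -20.9], [13, 13, 133])]
4 [ 710. -103.  105.] (np.int64(400), np.int64(114)) mean 114.0 []
5 [610. -94. 105.] (np.int64(393), np.int64(207)) mean 118.0 []
[ 81. 348.] []
[ 79. 305.] []
```

>>> {"op": "step_arm", "data": {"moves": [{"tx": -220, "ty": -300, "tz": 0, "roll": 0}, {"tx": -220, "ty": -300, "tz": 0, "roll": 0}, {"tx": -220, "ty": -300, "tz": 0, "roll": 0}, {"tx": -220, "ty": -300, "tz": 0, "roll": 0}, {"tx": -220, "ty": -300, "tz": 0, "roll": 0}, {"tx": -220, "ty": -300, "tz": 0, "roll": 0}, {"tx": -220, "ty": -300, "tz": 0, "roll": 0}, {"tx": -220, "ty": -300, "tz": 0, "roll": 0}, {"tx": -220, "ty": -300, "tz": 0, "roll": 0}, {"tx": -220, "ty": -300, "tz": 0, "roll": 0}, {"tx": -220, "ty": -300, "tz": 0, "roll": 0}, {"tx": -220, "ty": -300, "tz": 0, "roll": 0}]}}

```text
t: 46.57
eef_pos: [458.7, 307.5, 277.4]
tcp_rot: [3.141, -0.0, -0.08]
ft_force: [0.4, -0.5, -0.9]
opening: 0.842
grip_force: 0.0
```

```bash
python3 - <<'E'
from h import *
s=st();r=cam("wrist","w23")
for p in [(411.4,350.5),(482.5,332)]: q=proj(r,(*p,50));print(q.round(),dot(r,q,15,50))
E
```

```text
46.57 [458.7 307.5 277.4] [ 3.141 -0.    -0.08 ] [ 0.47  0.33  1.65 -0.    1.16  2.12] [ 0.4 -0.5 -0.9] 80.0
[282. 204.] [([281.3, 204.4], 36, [411.4, 350.8])]
[290. 148.] [([290.5, 147.9], 43, [482.3, 331.9])]
```

Both cored blanks are where I left them in the tray. Handing in.

```bash
python3 -c "
from cell import env;print(env.job_done())"
```

```text
the job is handed in; nothing more can be done
None
```

I handed the job in at about 47 s: three solid blanks are seated in nests, two cored blanks stand in the reject tray, and an empty nest is at the window; the hand-in returned no verdict.

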